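# Load the frame rack and lock its bar

### The job

Swing the yellow retaining bar of the rack wide open, then lift every panel frame off its hook on the stand and set each one upright in a slot of the rack, right down on the slot's floor. Swing the bar back over the frames to its stop, lock it by pushing the red-handled pin through the hole in the cheek plate and into the bar's end until its shoulder is against the plate, and let go; leave the other things on the bench where they are.

Things in the scene. Friction and masses are not known exactly. Their poses are not given: they have to be found in the camera images.
- rack: fixed slotted transport rack: grey base 116 mm (x) by 300 mm (y), 12 mm thick, five rounded blue ridges along x, 62 mm high over the bench, with four slots between them at y = -60, -20, 20, 60 mm. Pivot post of the yellow bar at y = -130 mm, aluminium cheek plate at the +y end. Origin: centre of its underside
- slot0 (a point): middle of the floor of the slot at rack y = -60 mm, 12 mm above the bench. Each slot is 14 mm wide along the rack's y, flaring towards the rounded ridge tops, and 92 mm long along its x
- slot1 (a point): the same, slot at y = -20 mm
- slot2 (a point): the same, slot at y = 20 mm
- slot3 (a point): the same, slot at y = 60 mm
- hole (a point): centre of the 13.5 mm hole in the cheek plate, at its outer face (rack y = 140 mm), 107 mm above the bench; rack axes. Plate 10 mm thick, 44 mm wide (x), top at 122 mm; a side plate at x = -30 to -22 mm behind it. The pin enters along the rack's -y: cheek, 3 mm gap, then the bar's lug (20 mm thick, 15.5 mm hole), in line when joint bar is 0
- bar (a joint): flat yellow bar swinging level about the pivot post. 0 rad: closed at its stop, along the rack's +y over all slots; grows to 1.5 as its free end swings to the rack's +x (clockwise from above). Underside 122, top 134 mm above the bench, 22 mm wide, 257 mm long; a lug at its free end reaches down to 92 mm. Stays where left; turns with 0.06 N m
- knob (a point): middle of the upright black knob on the bar, 154 mm above the bench; knob 20 mm diameter, from 134 to 174 mm above the bench, 130 mm from the pivot
- stand: fixed hook stand: pale wooden base 170 (x) by 130 mm (y), two 10 mm posts 130 mm high at x = -48 and 48 mm, each with a level hook to +y and one to -y: 7 mm rod, axis 125 mm above the bench, ending at y = +-56 mm in a 14 mm red ball, 5.5 mm proud of the rod's top. Frames hang about 36 mm out from the posts. Origin: centre of its underside
- frame0: black rigid panel frame, 80 mm wide (x), 10 mm thick (y), 100 mm high (z), with a 50 mm wide, 54 mm high window from 20 to 74 mm above its lower edge, so its top bar is 26 mm high. Origin: centre of its lower edge. Hangs from its window's top edge on a hook, its top then 154 mm above the bench. May be absent. 60 to 130 g
- frame1: orange rigid panel frame, 80 mm wide (x), 10 mm thick (y), 100 mm high (z), with a 50 mm wide, 54 mm high window from 20 to 74 mm above its lower edge, so its top bar is 26 mm high. Origin: centre of its lower edge. Hangs from its window's top edge on a hook, its top then 154 mm above the bench. May be absent. 60 to 130 g
- frame2: green rigid panel frame, 80 mm wide (x), 10 mm thick (y), 100 mm high (z), with a 50 mm wide, 54 mm high window from 20 to 74 mm above its lower edge, so its top bar is 26 mm high. Origin: centre of its lower edge. Hangs from its window's top edge on a hook, its top then 154 mm above the bench. May be absent. 60 to 130 g
- frame3: blue rigid panel frame, 80 mm wide (x), 10 mm thick (y), 100 mm high (z), with a 50 mm wide, 54 mm high window from 20 to 74 mm above its lower edge, so its top bar is 26 mm high. Origin: centre of its lower edge. Hangs from its window's top edge on a hook, its top then 154 mm above the bench. May be absent. 60 to 130 g
- pin: loose lock pin lying level on the bench: round steel shank, 10 mm diameter, 42 mm long with tapered tip, out of a red square grip 36 mm long (x), 24 mm wide and high (y, z), so it may lie on any side. Origin: on the shank's axis at the shoulder where it leaves the grip, 12 mm above the bench as it lies; x points along the shank to the tip, the grip lies at x = -36 to 0. 80 to 130 g
- screw_cup: small open clear plastic screw cup, 60 mm across, 35 mm high; leave it alone. Origin: centre of its underside
- glue: small white glue bottle, 36 mm across, 90 mm high; leave it alone. Origin: centre of its underside
- jar: clear jar with red lid, 52 mm across, 70 mm high; leave it alone. Origin: centre of its underside
- can: grey metal can, 84 mm across, 140 mm high; leave it alone. Origin: centre of its underside
- driver: screwdriver with blue handle, lying on the bench; leave it alone. Origin: centre of the tool, on the bench
- board_tray: open black tray, 100 x 150 mm, 30 mm high; leave it alone. Origin: centre of its underside
Mind the look-alikes: they are no part of the job. What is shaped like the pin but orange is not meant.

How it is judged (in metres and radians):
On the way, in this order (a step that is already met when the one before it is completed fails the run):
1. the bar is swung wide open (at least 0.9 rad) (value of joint bar above 0.9 rad), for 0.2 s.
2. every frame present stands upright on the floor of a rack slot (z of frame0 in the frame of rack between 0.006 and 0.018 m and x of frame0 in the frame of rack between -0.012 and 0.012 m and y of frame0 in the frame of rack between -0.075 and 0.075 m and angle between each of frame0, frame1, frame2, frame3's own z axis and vertical below 0.2 rad and z of frame1 in the frame of rack between 0.006 and 0.018 m and x of frame1 in the frame of rack between -0.012 and 0.012 m and y of frame1 in the frame of rack between -0.075 and 0.075 m and z of frame2 in the frame of rack between 0.006 and 0.018 m and x of frame2 in the frame of rack between -0.012 and 0.012 m and y of frame2 in the frame of rack between -0.075 and 0.075 m and z of frame3 in the frame of rack between 0.006 and 0.018 m and x of frame3 in the frame of rack between -0.012 and 0.012 m and y of frame3 in the frame of rack between -0.075 and 0.075 m), for 0.2 s.
3. the bar is swung back to its stop (below 0.03 rad) (value of joint bar below 0.03 rad), for 0.2 s.
At the end, for the whole second after the job is handed in: every frame present is in a slot (lower edge within 6 mm of its floor, 12 mm of the middle line, 0.2 rad of upright); bar within 0.03 rad of its stop; pin shoulder within 6 mm of the cheek face and 8 mm of the hole centre, in line within 0.25 rad; all at rest, others not moved over 40 mm (all of step 2 and value of joint bar below 0.03 rad and y of pin in the frame of hole between -0.005 and 0.006 m and x of pin in the frame of hole between -0.008 and 0.008 m and z of pin in the frame of hole between -0.008 and 0.008 m and angle between the x axis of pin and the y axis of rack, either way round below 0.25 rad and linear speed of each of frame0, frame1, frame2, frame3, pin below 0.02 m/s); the robot touches nothing.
It fails at once if a bystander is knocked about (moved over 40 mm) (distance of any of screw_cup, glue, jar, can, driver, board_tray from where it was at the start of the episode above 0.04 m).
Of frame0, frame1, frame2, frame3 only 2 to 4 are there at a start; the rules pass over those that are not, and their reading is None.
At some moment in a run one of pin may be knocked a few centimetres aside while the robot is not near it.
It also fails if it takes over 210 s, if anything falls off the work surface, if the arm or the gripper's body presses on something with over 40 N, if the wrist force passes 120 N, or if a joint passes its speed limit or range.

### The arm

A 6-joint arm with a two-finger parallel gripper is mounted at the origin on the work surface. World frame = base frame: x ahead of the robot, y to its left, z up, the work surface at z = 0. Lengths are in mm, angles in rad, forces in N, time in s.
With the tool pointing down it reaches from about 350 to 975 mm from the base axis. Payload 7.1 kg.
Tool frame: the origin (TCP) lies midway between the tips of the shut fingers; the grasp point (between the pads) lies 19 mm behind it; z points along the fingers, y is the line along which they close (so a half turn about z gives the same grasp; the last joint's range is limited). The gripper opens to 88 mm and grips with 3 to 60 N. Pads are 20 mm wide; open, the fingers measure 115 mm over their backs; the gripper's body (75 mm by 178 mm) begins 61 mm behind the grasp point.
Start: joints at [-1.353, 0.423, 1.63, -0, 1.089, -0.019], TCP at [146.64, -607.537, 222.675] pointing down, gripper open.
Joint ranges: [-3, 3], [-0.9, 2.11], [0.09, 2.58], [-1.31, 4.45], [0.11, 2.69], [-2.54, 2.54]. Speed limits (rad/s): [2.39, 2.39, 3.01, 3.14, 3.14, 3.14].

### API

Orientations are given as a rotation vector (axis times angle).
In Python, from workcell import ctrl gives the robot as it stands.
- The arm moves only by the shell command python3 -m pendant 'ROWS'. ROWS is a JSON object of lists of equal length, an entry for each row: "grip": the opening, from -1 (shut) to 1 (fully open); "linear": the shift along the tool's x, y, z in mm, a list of three; "angular": the turn, a rotation vector about the tool's x, y, z in rad, a list of three. In form: {"grip": [grip, ...], "linear": [[tx, ty, tz], ...], "angular": [[ax, ay, az], ...]}. A call has 1 to 12 rows; each row shifts and turns the commanded pose from where the row before left it, along the tool's axes as they then stand; what a row does not reach is not made up. A row lasts 1/12 s, in which the tool goes at most 41.7 mm and 7.16 degrees, less where a joint would pass 70% of its speed; a pose out of reach is approached as far as the arm can. A call with a gripper value outside its range is refused whole. The fingers move at their own pace and stop on an object; the grip force is fixed at half the most. Time passes only in rows, so rows that do not move let the fingers close. It gives the time, the measured TCP pose, the force, the opening and the grip force at its end, in the units of the state.
- ctrl.get_obs(): the state, without advancing time (a new reading comes with each control period).
- ctrl.get_image(name): name is "scene" or "top" or "wrist"; returns the picture (480x640x3 uint8, red, green, blue); there is no depth.
- ctrl.camera_params(name): a dict with "vfov" (degrees; the focal length in pixels is half the picture's height over the tangent of half this angle, whatever the lens; pixels are square), "cx", "cy" (the principal point, pixels), "R" (3x3) and "t" (3): a world point X has camera coordinates R X + t; the wrist camera has in their place "T_tool_cam" (4x4, takes a point from camera to tool coordinates, whose origin is the TCP and whose axes are the flange's). Camera axes: x right, y down, z forward; pixel columns grow to the right and rows downward; lengths in mm; the calibration is good to about 2 mm. A picture is of the moment at which its call begins: read the wrist's pose just before it. camera_params takes no time and is no camera call.
- ctrl.close_job(): hands the job in; it is judged then, once.
The state is a dict: "t": time; "qpos": joint angles; "qvel": joint speeds; "joint_torque": joint torques, N m; "ee_pos": TCP position; "orientation": TCP orientation; "ft_force": force on the tool from outside, world axes, zero at the start; "moment": the same for the moment, N m; "width": finger opening in mm; "grasp_force": force on a finger pad.
Only numpy, scipy, OpenCV 4.12 (cv2) and the standard library are available. Lean on these libraries where they do the work, as an engineer would, in place of code of your own. Each camera call takes 0.05 s, during which the arm holds its last target. There are 200 camera calls.

## Working session

There is one attempt and no reset: what is moved stays moved. The work goes in short steps, Python scripts to look and compute and a shell command to move; the robot and the scene stay as the last step left them, time stands still between calls to the robot, and variables do not carry over. Pictures are saved under pics/ and viewed, at most 14 in all, crops included, and the job is handed in when it is done.

```bash
mkdir -p pics; ls; python3 - <<'E'
from workcell import ctrl
import cv2,numpy as np
np.set_printoptions(precision=4,suppress=True)
o=ctrl.get_obs();print(o)
for n in ["scene","top","wrist"]:
    im=ctrl.get_image(n);cv2.imwrite(f"pics/{n}0.png",im[:,:,::-1]);print(n,ctrl.camera_params(n))
E
```

```text
pics
{'t': 0.0, 'qpos': array([-1.353 ,  0.4238,  1.6307,  0.    ,  1.0886, -0.019 ]), 'qvel': array([ 0.0001, -0.0004, -0.0011, -0.0002,  0.0013, -0.001 ]), 'joint_torque': array([ -0.0021, -54.4632, -27.3667,   0.0641,   0.0228,  -0.0001]), 'ee_pos': array([ 146.5277, -607.016 ,  221.9238]), 'orientation': array([-3.1181, -0.3709,  0.0002]), 'ft_force': array([-0.2705, -1.0059,  0.1212]), 'moment': array([-0.008 ,  0.0048,  0.04  ]), 'grasp_force': 0.0, 'width': 88.03568540982396}
scene {'vfov': 43.6243246975074, 'cx': 314.7934035404507, 'cy': 237.35657553274947, 'R': array([[ 0.4488,  0.8936, -0.0055],
       [ 0.7462, -0.3781, -0.5479],
       [-0.4917,  0.2418, -0.8365]]), 't': array([-226.0494, -284.6083, 1724.1114])}
top {'vfov': 57.66242509615809, 'cx': 330.17002667695505, 'cy': 237.38763987130184, 'R': array([[-0.0271, -0.9995, -0.0154],
       [-0.9952,  0.0284, -0.0939],
       [ 0.0943,  0.0128, -0.9955]]), 't': array([  24.5096,  474.8076, 1028.0209])}
wrist {'vfov': 65.9031088976646, 'cx': 323.48647821583774, 'cy': 233.91566264475105, 'T_tool_cam': array([[   0.0006,   -0.9532,   -0.3023,   83.444 ],
       [   1.    ,    0.0003,    0.001 ,    1.1034],
       [  -0.0009,   -0.3023,    0.9532, -162.6851],
       [   0.    ,    0.    ,    0.    ,    1.    ]])}
```

View pics/top0.png

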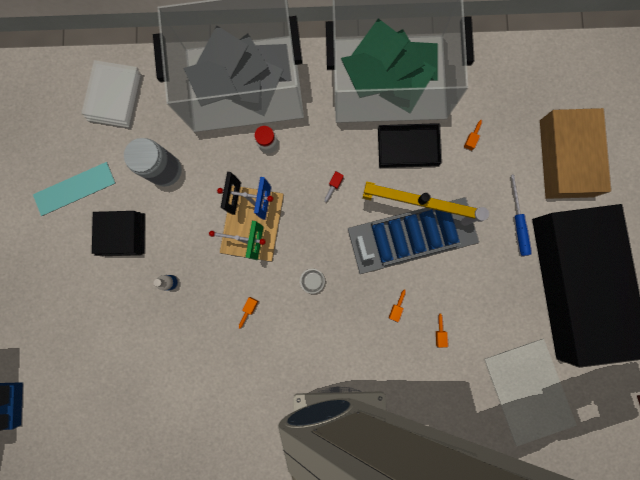

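View pics/scene0.png

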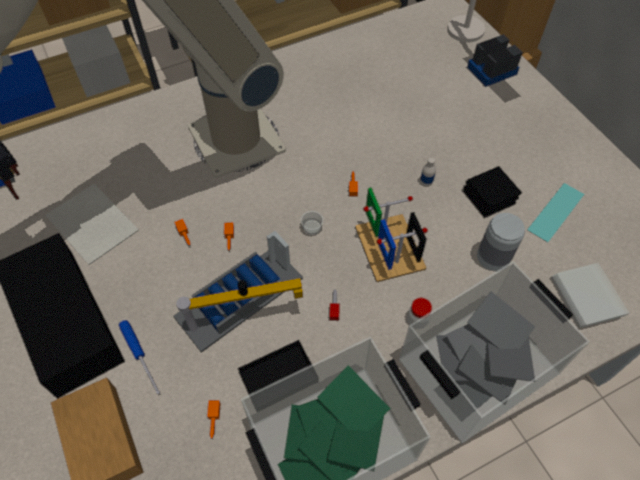

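The top view shows the stand at about (250,225) with black, blue and green frames, and the bar partly open from its pivot at (483,213). The rack is at about (415,235), the red pin at (334,185), and the orange things are decoys.

```bash
cat > h.py <<'E'
from workcell import ctrl
import cv2,numpy as np
from scipy.spatial.transform import Rotation as Ro
np.set_printoptions(precision=3,suppress=True)
def cam(n,obs=None):
    p=ctrl.camera_params(n);f=240/np.tan(np.radians(p['vfov']/2))
    K=np.array([[f,0,p['cx']],[0,f,p['cy']],[0,0,1]])
    if n=='wrist':
        o=obs or ctrl.get_obs();T=np.eye(4);T[:3,:3]=Ro.from_rotvec(o['orientation']).as_matrix();T[:3,3]=o['ee_pos']
        W=np.linalg.inv(T@np.array(p['T_tool_cam']));return K,W[:3,:3],W[:3,3]
    return K,np.array(p['R']),np.array(p['t'])
def onz(c,uv,z):
    K,R,t=c;uv=np.atleast_2d(np.array(uv,float));C=-R.T@t
    d=(np.c_[uv,np.ones(len(uv))]@np.linalg.inv(K).T)@R
    return C+d*((z-C[2])/d[:,2])[:,None]
def proj(c,X):
    K,R,t=c;q=(np.atleast_2d(X)@R.T+t)@K.T;return q[:,:2]/q[:,2:]
def blobs(im,lo,hi,amin=20):
    m=cv2.inRange(cv2.cvtColor(im,cv2.COLOR_RGB2HSV),np.array(lo),np.array(hi))
    n,l,s,ce=cv2.connectedComponentsWithStats(m)
    return [(s[i],ce[i],l==i) for i in range(1,n) if s[i][4]>=amin],m
def snap(n,name):
    o=ctrl.get_obs();im=ctrl.get_image(n);cv2.imwrite(f"pics/{name}.png",im[:,:,::-1]);return im,cam(n,o)
E
python3 - <<'E'
from h import *
c=cam('top');im=cv2.imread('pics/top0.png')[:,:,::-1].copy()
print('C',-c[1].T@c[2])
for nm,lo,hi in [('yel',(20,120,80),(34,255,255)),('wood',(10,60,120),(20,160,255)),('red',(170,120,80),(180,255,255)),('red2',(0,150,80),(5,255,255)),('blue',(100,130,50),(115,255,255)),('green',(50,130,40),(80,255,255))]:
    for s,ce,_ in blobs(im,lo,hi,6)[0]: print(nm,s,ce)
cv2.imwrite('pics/topc.png',cv2.resize(im[140:300,200:500],None,fx=2.6,fy=2.6,interpolation=cv2.INTER_CUBIC)[:,:,::-1])
E
```

```text
C [ 376.227   -2.109 1068.325]
yel [ 363  181  114   37 1127] [416.87  199.583]
yel [260 223   5  13  16] [262.562 229.062]
yel [249 224   2   9   9] [249.444 228.   ]
yel [258 254   2   5   6] [258.5 256. ]
wood [ 553  108   58   85 4250] [581.462 149.571]
wood [477 119   5   5   6] [478.667 120.667]
wood [477 126   4   9   9] [478.444 130.   ]
wood [475 142   3   6   6] [476.  144.5]
wood [232 185   2   6  11] [232.545 187.727]
wood [240 187  17   8  72] [249.667 190.458]
wood [363 186   2   7   7] [363.571 189.   ]
wood [273 192  11  19 105] [278.686 200.352]
wood [229 194   4  10  19] [230.579 198.368]
wood [238 196   3   9  19] [239.211 199.947]
wood [252 198   4   3   9] [253.889 198.778]
wood [246 201   9   6  28] [249.5   204.071]
wood [223 207  57  42 890] [248.996 225.187]
wood [267 212   2   5   6] [267.167 213.667]
wood [219 237  28  20 336] [231.807 247.188]
wood [267 252   6   9  50] [269.3 255.9]
wood [403 289   3   8  10] [404.5 291.8]
wood [238 297  11  32  33] [242.303 312.424]
wood [393 302   5   3   6] [395.333 303.5  ]
wood [439 313   4   4   6] [440.833 314.   ]
[... 657 characters left out ...]
234.792]
blue [389 218  21  40 423] [398.768 237.65 ]
blue [372 223  21  39 433] [382.166 241.942]
blue [  0 385  14  44 238] [  9.664 407.076]
green [ 345   19   92   69 2148] [386.661  60.856]
green [410  42   5   8  12] [412.167  45.833]
green [426  46   4   4   6] [427.5    47.333]
green [386  51   4   5   7] [387.857  53.143]
green [410  54   9   7  31] [414.419  57.065]
green [342  58   5   4   8] [344.125  59.5  ]
green [411  61   8   4  15] [415.333  62.267]
green [428  68   3   4   6] [429.167  69.833]
green [433  73   3   4   6] [434.     74.333]
green [409  82   4   5  12] [410.417  84.167]
green [397  85   5   2   6] [398.833  85.667]
green [246 221  17  38 382] [253.846 240.175]
```

View pics/topc.png

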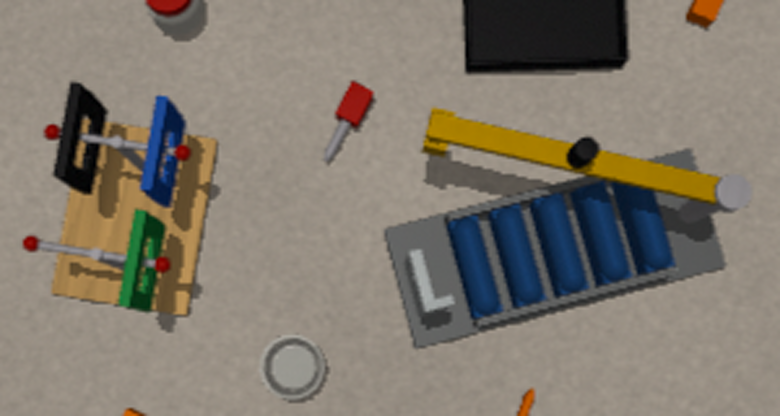

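The crop shows: rack base corners at crop (385,229), (418,347), (724,268), (690,150), with the L-shaped cheek at the left end. The pivot is at right (733,192) and the knob at (582,152). The pin's grip is at (354,104) with its tip at (327,160). Black and blue hang on the upper post, green on the lower.

```bash
python3 - <<'E'
from h import *
from itertools import product
c=cam('top')
def fit(L,W):
    L=np.array(L)[:,:2];W=W[:,:2];a=L-L.mean(0);b=W-W.mean(0)
    th=np.arctan2((a[:,0]*b[:,1]-a[:,1]*b[:,0]).sum(),(a*b).sum());R=np.array([[np.cos(th),-np.sin(th)],[np.sin(th),np.cos(th)]])
    t=W.mean(0)-R@L.mean(0);return th,t,R,W-(L@R.T+t)
cr=lambda p:np.array(p)/2.6+[200,140]-0.3
th,t,R,e=fit([(58,150),(-58,150),(-58,-150),(58,-150)],onz(c,cr([(385,229),(418,347),(724,268),(690,150)]),12));print('rack',th,t,'\n',e)
for n,L in dict(slot0=(0,-60),slot3=(0,60),hole=(0,140),pivot=(0,-130)).items():print(n,R@L+t)
P=R@[0,-130]+t
print('pivot seen',onz(c,cr([(733,192)]),140))
k=onz(c,cr([(583,146)]),174)[0];print('knob',k);d=k[:2]-P;print('r',np.hypot(*d),'bar angle',th+np.pi/2-np.arctan2(d[1],d[0]))
e=onz(c,cr([(437,110),(427,150)]),134);print(e)
b=np.array([(219.6,189.96),(269.8,198.2),(211.3,232.96),(262,241.3)])
th2,t2,R2,e2=fit([(48,56),(48,-56),(-48,56),(-48,-56)],onz(c,b,127));print('stand',th2,t2,'\n',e2)
for n,L in dict(black=(48,36),blue=(48,-36),green=(-48,-36)).items():print(n,R2@L+t2)
g=onz(c,cr([(353,104)]),22)[0];tp=onz(c,cr([(327,160)]),12)[0];print('grip',g,'tip',tp,np.linalg.norm(g-tp),np.arctan2(*(tp-g)[[1,0]]))
print('screwcup',onz(c,[(313,281)],35),'jar',onz(c,[(263,135)],70),'can',onz(c,[(147,152)],140),'orange',onz(c,[(403,292)],12),'tray',onz(c,[(379,166),(440,166)],30))
E
```

```text
rack 0.22603825082600082 [ 476.049 -189.531] 
 [[-0.356 -1.746]
 [ 1.654 -2.942]
 [-0.129  2.724]
 [-1.168  1.964]]
slot0 [ 489.496 -248.005]
slot3 [ 462.602 -131.058]
hole [444.673 -53.093]
pivot [ 505.185 -316.224]
pivot seen [[ 506.134 -315.368  140.   ]]
knob [ 541.837 -187.219  174.   ]
r 134.11095703908217 bar angle 0.5028604995104096
[[583.405 -75.202 134.   ]
 [549.757 -65.682 134.   ]]
stand -0.19237471650176927 [519.034 204.322] 
 [[ 0.258  0.213]
 [-0.005 -0.242]
 [-0.137  0.32 ]
 [-0.116 -0.291]]
black [573.032 230.481]
blue [559.266 159.809]
green [465.037 178.164]
grip [616.365  -5.441  22.   ] tip [565.683  20.564  12.   ] 57.83523963463289 2.667516889126275
screwcup [[371.935  54.456  35.   ]] jar [[717.744 162.484  70.   ]] can [[663.711 406.415 140.   ]] orange [[ 339.757 -159.684   12.   ]] tray [[ 645.087 -111.902   30.   ]
 [ 640.504 -259.23    30.   ]]
```

```bash
cat >> h.py <<'E'
def plan(x,y,z,h):
    o=ctrl.get_obs();R=Ro.from_rotvec(o['orientation']).as_matrix();p=o['ee_pos']
    Rd=np.array([[np.cos(h),np.sin(h),0],[np.sin(h),-np.cos(h),0],[0,0,-1]]);d=np.array([x,y,z])-p
    print('t %.2f'%o['t'],'at',p.round(1),'head %.3f'%np.arctan2(R[1,0],R[0,0]),'F',np.array(o['ft_force']).round(1),'w %.1f g %.1f'%(o['width'],o['grasp_force']))
    print(' shift(now axes)',(R.T@d).round(1),'shift(turned axes)',(Rd.T@d).round(1),'turn',Ro.from_matrix(R.T@Rd).as_rotvec().round(3))
if __name__=='__main__':
    import sys
    plan(*map(float,sys.argv[1:5]))
E
python3 h.py 541.5 -189.5 222 1.294
python3 -m pendant '{"grip":[0,0,0,0,0,0,0,0,0,0,0,0],"linear":[[34,-22,0],[34,-22,0],[34,-22,0],[34,-22,0],[34,-22,0],[34,-22,0],[34,-22,0],[34,-22,0],[34,-22,0],[34,-22,0],[34,-22,0],[34,-22,0]],"angular":[[0,0,0],[0,0,0],[0,0,0],[0,0,0],[0,0,0],[0,0,0],[0,0,0],[0,0,0],[0,0,0],[0,0,0],[0,0,0],[0,0,0]]}'
python3 h.py 541.5 -189.5 222 1.294
```

```text
t 0.15 at [ 146.6 -607.1  222.1] head 0.237 F [-0.5 -0.   0. ] w 87.7 g 0.0
 shift(now axes) [ 481.9 -313.3    0.5] shift(turned axes) [509.7 265.8   0.1] turn [-0.001 -0.001 -1.057]
t: 1.15
ee_pos: [482.3, -253.4, 222.6]
orientation: [-3.12, -0.371, 0.0]
ft_force: [0.1, -0.3, -0.1]
width: 43.5
grasp_force: 0.0
t 1.15 at [ 482.3 -253.4  222.6] head 0.237 F [ 0.1 -0.3 -0.1] w 43.5 g 0.0
 shift(now axes) [ 72.6 -48.2   0.6] shift(turned axes) [77.6 39.5  0.6] turn [-0.     0.    -1.057]
```

```bash
python3 -m pendant '{"grip":[0,0,0,0,0,0,0,0,0,0,0],"linear":[[36,-24,0],[36,-24,0],[0,0,0],[0,0,0],[0,0,0],[0,0,0],[0,0,0],[0,0,0],[0,0,0],[0,0,0],[0,0,0]],"angular":[[0,0,0],[0,0,0],[0,0,-0.12],[0,0,-0.12],[0,0,-0.12],[0,0,-0.12],[0,0,-0.12],[0,0,-0.12],[0,0,-0.12],[0,0,-0.12],[0,0,-0.1]]}'
python3 h.py 541.5 -189.5 150 1.294
python3 -c "
from h import *
snap('wrist','w1')"
```

```text
t: 2.07
ee_pos: [537.7, -193.9, 222.4]
orientation: [-2.498, -1.905, 0.0]
ft_force: [-0.5, 0.4, 0.2]
width: 44.1
grasp_force: 0.0
t 2.07 at [ 537.7 -193.9  222.4] head 1.303 F [-0.5  0.4  0.2] w 44.1 g 0.0
 shift(now axes) [ 5.3  2.5 72.4] shift(turned axes) [ 5.3  2.5 72.4] turn [-0.001 -0.     0.009]
```

View pics/w1.png

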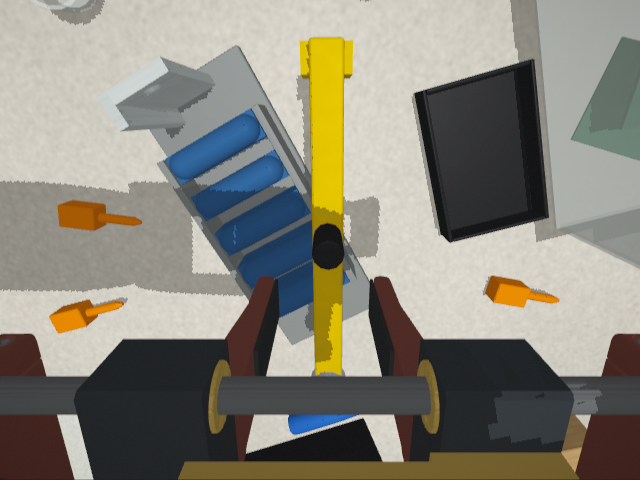

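```bash
python3 - <<'E'
from h import *
c=cam('wrist')
print('knob top',onz(c,[(328,254)],174),'base',onz(c,[(327,236)],134),'bar end',onz(c,[(326,38)],134),'tray corner',onz(c,[(448,241)],30))
print('rack corner +x+y',onz(c,[(237,46)],12),'-x-y',onz(c,[(291,345)],12),'-x+y ~',onz(c,[(161,165)],12), 'cheek top', onz(c,[(165,58),(104,97)],122))
E
```

```text
knob top [[ 541.45  -192.203  174.   ]] base [[ 540.878 -193.576  134.   ]] bar end [[572.826 -70.86  134.   ]] tray corner [[ 650.258 -263.515   30.   ]]
rack corner +x+y [[499.461 -35.209  12.   ]] -x-y [[ 456.866 -350.825   12.   ]] -x+y ~ [[ 391.056 -117.193   12.   ]] cheek top [[469.804 -53.02  122.   ]
 [421.419 -64.574 122.   ]]
```

Looking at the wrist picture: the knob top is at (328,254), the bar runs up to its end at (326,38), and the rack corners agree with the top view within a few mm. Next I cage the knob and swing the bar open.

```bash
python3 -m pendant '{"grip":[0,0,0,-0.36,-0.36,-0.36],"linear":[[2,3,0],[0,0,36],[0,0,37],[0,0,0],[0,0,0],[0,0,0]],"angular":[[0,0,0],[0,0,0],[0,0,0],[0,0,0],[0,0,0],[0,0,0]]}'
python3 -m pendant '{"grip":[-0.36,-0.36,-0.36,-0.36,-0.36,-0.36,-0.36,-0.36,-0.36,-0.36,-0.36,-0.36],"linear":[[-0.3,8.8,0],[-0.3,8.8,0],[-0.3,8.8,0],[-0.3,8.8,0],[-0.3,8.8,0],[-0.3,8.8,0],[-0.3,8.8,0],[-0.3,8.8,0],[-0.3,8.8,0],[-0.3,8.8,0],[-0.3,8.8,0],[-0.3,8.8,0]],"angular":[[0,0,0.068],[0,0,0.068],[0,0,0.068],[0,0,0.068],[0,0,0.068],[0,0,0.068],[0,0,0.068],[0,0,0.068],[0,0,0.068],[0,0,0.068],[0,0,0.068],[0,0,0.068]]}'
python3 h.py 629 -268 150 0.5
```

```text
t: 2.62
ee_pos: [542.1, -193.1, 150.9]
orientation: [2.505, 1.895, 0.001]
ft_force: [0.5, -0.8, 0.5]
width: 28.6
grasp_force: 0.0
t: 3.62
ee_pos: [622.6, -258.4, 152.7]
orientation: [3.051, 0.741, 0.004]
ft_force: [-1.6, 0.4, 0.0]
width: 28.2
grasp_force: 0.4
t 3.62 at [ 622.6 -258.4  152.7] head 0.477 F [-1.6  0.4  0. ] w 28.2 g 0.4
 shift(now axes) [ 1.3 11.5  2.7] shift(turned axes) [ 1.  11.5  2.7] turn [ 0.003 -0.002 -0.023]
```

```bash
python3 -m pendant '{"grip":[0,0,0,0,0,0,0,0,0,0],"linear":[[0,0,0],[0,0,0],[0,0,-35],[0,0,-38],[0,0,0],[0,0,0],[0,0,0],[0,0,0],[0,0,0],[0,0,0]],"angular":[[0,0,0],[0,0,0],[0,0,0],[0,0,0],[0,0,0.11],[0,0,0.11],[0,0,0.11],[0,0,0.11],[0,0,0.11],[0,0,0.11]]}'
python3 -m pendant '{"grip":[0,0,0,0,0,0,0,0,0,0,0,0],"linear":[[-11.8,-39.2,0],[-11.8,-39.2,0],[-11.8,-39.2,0],[-11.8,-39.2,0],[-11.8,-39.2,0],[-11.8,-39.2,0],[-11.8,-39.2,0],[-11.8,-39.2,0],[-11.8,-39.2,0],[-11.8,-39.2,0],[-11.8,-39.2,0],[-11.8,-39.2,0]],"angular":[[0,0,0],[0,0,0],[0,0,0],[0,0,0],[0,0,0],[0,0,0],[0,0,0],[0,0,0],[0,0,0],[0,0,0],[0,0,0],[0,0,0]]}'
python3 h.py 573 230.5 137 -0.192
python3 -c "
from h import *
snap('wrist','w2')"
```

```text
t: 4.45
ee_pos: [621.1, -257.2, 224.0]
orientation: [3.128, -0.286, 0.002]
ft_force: [0.0, 0.5, 0.1]
width: 43.9
grasp_force: 0.0
t: 5.45
ee_pos: [564.8, 232.7, 224.1]
orientation: [-3.128, 0.278, -0.002]
ft_force: [1.1, -0.6, -0.4]
width: 43.8
grasp_force: 0.0
t 5.45 at [564.8 232.7 224.1] head -0.177 F [ 1.1 -0.6 -0.4] w 43.8 g 0.0
 shift(now axes) [ 8.3  0.9 87.1] shift(turned axes) [ 8.5  0.6 87.1] turn [-0.001 -0.001  0.015]
```

View pics/w2.png

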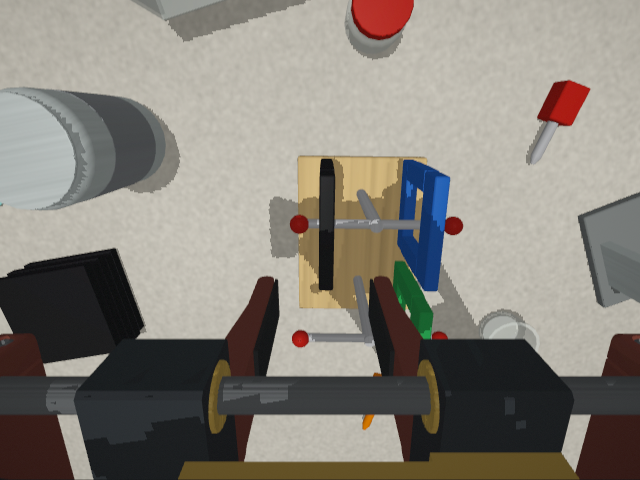

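The black frame's top runs from (327,160) to (327,290) in the picture. The blue top bar runs from (443,178) to (430,289), slightly turned, and balls show at (300,224) and (453,226).

```bash
cat > fr.py <<'E'
from h import *
import sys
# top edge centre + heading of frame from its two top-bar end pixels
uv=np.array(list(map(float,sys.argv[1:5]))).reshape(2,2);c=cam('wrist')
p=onz(c,uv,154);d=p[0]-p[1];print('len',np.linalg.norm(d),'mid',p.mean(0),'head',np.arctan2(d[1],d[0]))
E
python3 fr.py 327.5 160 327 290; python3 fr.py 442 177 430 290
python3 -c "
from h import *
c=cam('wrist');print(onz(c,[(300,224),(453,226)],127))"
```

```text
len 88.88635508660256 mid [577.232 233.477 154.   ] head -0.1739460998017824
len 78.23049880029713 mid [559.775 163.79  154.   ] head -0.18317863515245528
[[576.075 253.718 127.   ]
 [555.444 143.873 127.   ]]
```

```bash
python3 -m pendant '{"grip":[0,0,0,0,-1,-1,-1,-1,-1,-1],"linear":[[8,-1,0],[0,0,29],[0,0,29],[0,0,29],[0,0,0],[0,0,0],[0,0,0],[0,0,0],[0,0,0],[0,0,0]],"angular":[[0,0,0.01],[0,0,0],[0,0,0],[0,0,0],[0,0,0],[0,0,0],[0,0,0],[0,0,0],[0,0,0],[0,0,0]]}'
python3 h.py 573 232.5 137 -0.192
```

```text
t: 6.33
ee_pos: [574.0, 229.8, 136.5]
orientation: [-3.127, 0.297, -0.002]
ft_force: [-1.6, 0.3, 2.6]
width: 9.9
grasp_force: 30.0
t 6.33 at [574.  229.8 136.5] head -0.189 F [-1.6  0.3  2.6] w 9.9 g 30.0
 shift(now axes) [-1.5 -2.4 -0.5] shift(turned axes) [-1.5 -2.4 -0.5] turn [-0.    -0.001  0.003]
```

```bash
python3 -m pendant '{"grip":[-1,-1,-1,-1,-1,-1,-1,-1,-1,-1],"linear":[[0,0,-13],[0,0,-14],[0,0,0],[0,-15,0],[0,-15,0],[0,-15,0],[0,-5,0],[0,0,-30],[0,0,-30],[0,0,-30]],"angular":[[0,0,0],[0,0,0],[0,0,0],[0,0,0],[0,0,0],[0,0,0],[0,0,0],[0,0,0],[0,0,0],[0,0,0]]}'
python3 -m pendant '{"grip":[-1,-1,-1,-1],"linear":[[0,0,0],[0,0,0],[0,0,0],[0,0,0]],"angular":[[0,0,-0.11],[0,0,-0.11],[0,0,-0.11],[0,0,-0.085]]}'
python3 h.py 463.6 -132.5 254 0.226
```

```text
t: 7.17
ee_pos: [582.3, 280.0, 252.3]
orientation: [3.126, -0.294, -0.004]
ft_force: [-0.3, 0.7, -1.2]
width: 9.7
grasp_force: 30.0
t: 7.5
ee_pos: [582.8, 279.9, 252.2]
orientation: [3.12, 0.364, -0.001]
ft_force: [-0.3, -0.1, -1.6]
width: 9.7
grasp_force: 30.0
t 7.50 at [582.8 279.9 252.2] head 0.232 F [-0.3 -0.1 -1.6] w 9.7 g 30.0
 shift(now axes) [-210.9  373.9   -1.5] shift(turned axes) [-208.6  375.2   -1.8] turn [0.    0.001 0.006]
```

```bash
python3 -m pendant '{"grip":[-1,-1,-1,-1,-1,-1,-1,-1,-1,-1,-1,-1],"linear":[[-17.5,31.2,0],[-17.5,31.2,0],[-17.5,31.2,0],[-17.5,31.2,0],[-17.5,31.2,0],[-17.5,31.2,0],[-17.5,31.2,0],[-17.5,31.2,0],[-17.5,31.2,0],[-17.5,31.2,0],[-17.5,31.2,0],[-17.5,31.2,0]],"angular":[[0,0,0.006],[0,0,0],[0,0,0],[0,0,0],[0,0,0],[0,0,0],[0,0,0],[0,0,0],[0,0,0],[0,0,0],[0,0,0],[0,0,0]]}'
python3 h.py 463.6 -132.5 254 0.226
python3 -c "
from h import *
snap('wrist','w3')"
```

```text
t: 8.5
ee_pos: [459.5, -133.1, 252.4]
orientation: [-3.122, -0.346, 0.001]
ft_force: [0.5, -0.4, -1.6]
width: 10.0
grasp_force: 30.0
t 8.50 at [ 459.5 -133.1  252.4] head 0.221 F [ 0.5 -0.4 -1.6] w 10.0 g 30.0
 shift(now axes) [ 4.1  0.3 -1.6] shift(turned axes) [ 4.1  0.3 -1.6] turn [-0.     0.    -0.005]
```

View pics/w3.png

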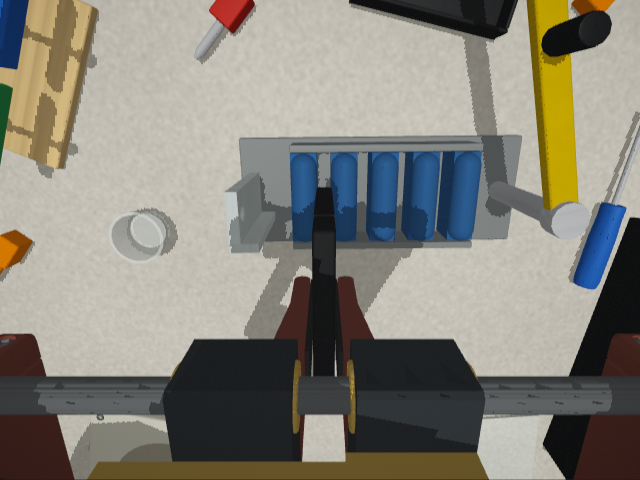

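```bash
python3 - <<'E'
from h import *
o=ctrl.get_obs();c=cam('wrist',o)
R=Ro.from_rotvec(o['orientation']).as_matrix();p=o['ee_pos']
for q in [(40,0,-17.5),(40,5,-17.5),(40,-5,-17.5),(40,0,82.5),(40,5,82.5),(40,-5,82.5)]: print(q,proj(c,p+R@np.array(q)))
im=cv2.imread('pics/w3.png');g=im.sum(2)
for r in (195,205,215,225,235,245,255): print(r,np.where(g[r,295:350]<110)[0][[0,-1]]+295)
for n,uv,z in [('+x+y',(240,138),12),('+x-y',(521,136),12),('-x-y',(510,239),12),('-x+y',(232,251),12)]+[('ridge',(u,v),62) for u,v in[(304,200),(344,200),(383,200),(422.5,200),(461,200)]]:
    X=onz(c,[uv],z)[0];print(n,X[:2],'tool',(R.T@(X-p))[:2])
E
```

```text
(40, 0, -17.5) [[320.404 227.92 ]]
(40, 5, -17.5) [[332.621 227.924]]
(40, -5, -17.5) [[308.186 227.916]]
(40, 0, 82.5) [[321.469 184.898]]
(40, 5, 82.5) [[328.969 184.901]]
(40, -5, 82.5) [[313.97  184.895]]
195 [316 332]
205 [315 333]
215 [315 332]
225 [313 334]
235 [312 335]
245 [312 335]
255 [312 335]
+x+y [499.279 -40.481] tool [ 61.809 -86.57 ]
+x-y [ 565.815 -329.377] tool [ 63.985 209.88 ]
-x-y [ 455.265 -360.165] tool [-50.613 215.912]
-x+y [371.484 -50.604] tool [ -65.133 -104.456]
ridge [ 459.972 -119.886] tool [  6.087 -17.488]
ridge [ 468.419 -157.849] tool [ 6.084 21.403]
ridge [ 476.66  -194.888] tool [ 6.081 59.348]
ridge [ 485.013 -232.427] tool [ 6.077 97.805]
ridge [ 493.16 -269.04] tool [  6.074 135.314]
```

```bash
python3 -c "
import cv2
im=cv2.imread('pics/w3.png');cv2.imwrite('pics/w3c.png',cv2.resize(im[120:300,220:480],None,fx=3,fy=3))"
```

```text
(no output)
```

View pics/w3c.png

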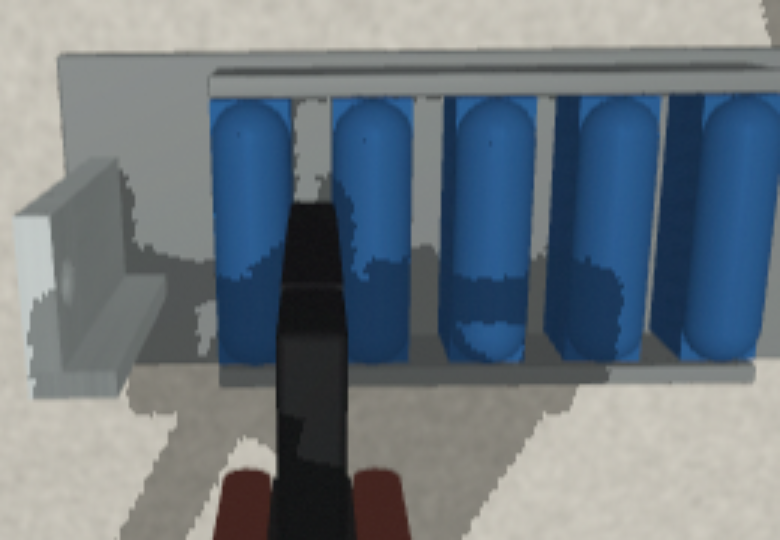

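The frame bottom (col 324) lines up with the slot gap between the first two ridges (col 324). Only a shift of about 6 mm in tool x is needed, so I descend.

```bash
python3 -m pendant '{"grip":[-1,-1,-1,-1,-1,-1,-1,-1],"linear":[[6,0,0],[0,0,25],[0,0,25],[0,0,25],[0,0,25],[0,0,0],[0,0,12],[0,0,12]],"angular":[[0,0,-0.004],[0,0,0],[0,0,0],[0,0,0],[0,0,0],[0,0,0],[0,0,0],[0,0,0]]}'
python3 -m pendant '{"grip":[-1,-1,-1],"linear":[[0,0,12],[0,0,12],[0,0,0]],"angular":[[0,0,0],[0,0,0],[0,0,0]]}'
python3 h.py 463.6 -132.5 94.5 0.226
```

```text
t: 9.22
ee_pos: [467.4, -130.1, 129.2]
orientation: [3.121, 0.353, 0.002]
ft_force: [0.7, -0.9, -0.9]
width: 9.6
grasp_force: 30.0
t: 9.47
ee_pos: [465.9, -129.8, 103.9]
orientation: [-3.121, -0.353, 0.003]
ft_force: [-0.3, -0.5, -1.3]
width: 9.7
grasp_force: 30.0
t 9.47 at [ 465.9 -129.8  103.9] head 0.225 F [-0.3 -0.5 -1.3] w 9.7 g 30.0
 shift(now axes) [-2.8  2.1  9.4] shift(turned axes) [-2.9  2.1  9.4] turn [-0.001  0.002 -0.001]
```

```bash
python3 -m pendant '{"grip":[-1,-1,-1,-1,-1],"linear":[[0,0,4],[0,0,3],[0,0,2],[0,0,1],[0,0,0]],"angular":[[0,0,0],[0,0,0],[0,0,0],[0,0,0],[0,0,0]]}'
python3 -m pendant '{"grip":[-0.3,-0.3,-0.3,-0.3],"linear":[[0,0,0],[0,0,0],[0,0,0],[0,0,0]],"angular":[[0,0,0],[0,0,0],[0,0,0],[0,0,0]]}'
python3 -m pendant '{"grip":[-0.3,-0.3,-0.3,-0.3],"linear":[[0,0,-25],[0,0,-40],[0,0,-40],[0,0,-40]],"angular":[[0,0,0],[0,0,0],[0,0,0],[0,0,0]]}'
python3 h.py 559.3 161 222 -0.192
python3 -c "
from h import *
snap('wrist','w4')"
```

```text
t: 9.88
ee_pos: [465.9, -130.8, 94.9]
orientation: [3.122, 0.351, 0.0]
ft_force: [0.4, -0.3, -1.3]
width: 9.8
grasp_force: 30.0
t: 10.22
ee_pos: [465.9, -130.9, 94.9]
orientation: [3.122, 0.351, 0.001]
ft_force: [0.2, 0.5, 0.0]
width: 30.1
grasp_force: 0.0
t: 10.55
ee_pos: [465.2, -130.7, 241.2]
orientation: [-3.122, -0.351, 0.002]
ft_force: [2.0, -1.0, 0.1]
width: 30.7
grasp_force: 0.0
t 10.55 at [ 465.2 -130.7  241.2] head 0.224 F [ 2.  -1.   0.1] w 30.7 g 0.0
 shift(now axes) [ 156.5 -263.5   19.2] shift(turned axes) [  36.7 -304.3   19.2] turn [-0.     0.001  0.416]
```

View pics/w4.png

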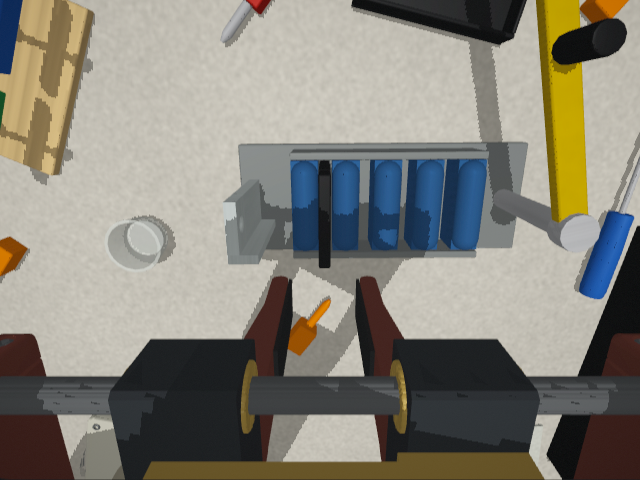

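The black frame stands in slot 3, with its top from (324,161) to (324,267) between the first two ridges. Now I check its x offset and go to the blue frame.

```bash
python3 - <<'E'
from h import *
c=cam('wrist');Rm=lambda th:np.array([[np.cos(th),np.sin(th)],[-np.sin(th),np.cos(th)]])
X={n:onz(c,[uv],z)[0][:2] for n,uv,z in [('top-x',(324,267),112),('base+x',(324,144.5),12),('base-x',(480,250),12),('base+x2',(480,143),12),('ridgerow+x',(345,160),62)]}
for n,x in X.items(): print(n,x,Rm(.226)@x)
E
python3 -m pendant '{"grip":[0,0,0,0,0,0,0,0,0,0,0,0],"linear":[[0,0,0],[0,0,0],[0,0,0],[0,0,0],[4.6,-38,0],[4.6,-38,0],[4.6,-38,0],[4.6,-38,0],[4.6,-38,0],[4.6,-38,0],[4.6,-38,0],[4.6,-38,0]],"angular":[[0,0,0.104],[0,0,0.104],[0,0,0.104],[0,0,0.104],[0,0,0],[0,0,0],[0,0,0],[0,0,0],[0,0,0],[0,0,0],[0,0,0],[0,0,0]]}'
python3 h.py 559.3 160 222 -0.192
```

```text
top-x [ 430.713 -143.494] [ 387.606 -236.359]
base+x [ 526.442 -122.397] [ 485.628 -237.25 ]
base-x [ 451.135 -323.572] [ 367.156 -416.435]
base+x2 [ 564.481 -282.468] [ 486.831 -401.774]
ridgerow+x [ 519.929 -143.592] [ 474.531 -256.447]
t: 11.6
ee_pos: [560.2, 162.5, 239.5]
orientation: [-3.127, 0.301, -0.0]
ft_force: [0.1, 0.2, 0.1]
width: 43.6
grasp_force: 0.0
t 11.60 at [560.2 162.5 239.5] head -0.192 F [0.1 0.2 0.1] w 43.6 g 0.0
 shift(now axes) [-0.4  2.6 17.5] shift(turned axes) [-0.4  2.6 17.5] turn [-0. -0. -0.]
```

```bash
python3 -m pendant '{"grip":[0,0,0,0,-1,-1,-1,-1,-1,-1],"linear":[[0,1,25],[0,0,26],[0,0,26],[0,0,25],[0,0,0],[0,0,0],[0,0,0],[0,0,0],[0,0,0],[0,0,0]],"angular":[[0,0,0],[0,0,0],[0,0,0],[0,0,0],[0,0,0],[0,0,0],[0,0,0],[0,0,0],[0,0,0],[0,0,0]]}'
python3 h.py 559.3 161 137 -0.192
```

```text
t: 12.43
ee_pos: [560.2, 159.6, 138.5]
orientation: [-3.127, 0.302, -0.002]
ft_force: [-0.5, -0.6, 2.6]
width: 9.8
grasp_force: 30.0
t 12.43 at [560.2 159.6 138.5] head -0.192 F [-0.5 -0.6  2.6] w 9.8 g 30.0
 shift(now axes) [-1.1 -1.2  1.5] shift(turned axes) [-1.1 -1.2  1.5] turn [-0.001 -0.001 -0.   ]
```

```bash
python3 -m pendant '{"grip":[-1,-1,-1,-1,-1,-1,-1,-1,-1,-1,-1],"linear":[[0,0,-13],[0,0,-14],[0,0,0],[0,15,0],[0,15,0],[0,15,0],[0,5,0],[0,0,-30],[0,0,-30],[0,0,-30],[0,0,0]],"angular":[[0,0,0],[0,0,0],[0,0,0],[0,0,0],[0,0,0],[0,0,0],[0,0,0],[0,0,-0.105],[0,0,-0.105],[0,0,-0.105],[0,0,-0.103]]}'
python3 h.py 474.9 -169.8 254 0.224
```

```text
t: 13.35
ee_pos: [553.2, 110.1, 260.1]
orientation: [-3.12, -0.36, -0.014]
ft_force: [0.5, -0.4, -0.1]
width: 10.1
grasp_force: 30.0
t 13.35 at [553.2 110.1 260.1] head 0.230 F [ 0.5 -0.4 -0.1] w 10.1 g 30.0
 shift(now axes) [-140.   254.7    5. ] shift(turned axes) [-138.5  255.5    6.1] turn [ 0.    -0.009  0.006]
```

```bash
python3 -m pendant '{"grip":[-1,-1,-1,-1,-1,-1,-1,-1,-1,-1],"linear":[[-17.4,31.9,0],[-17.4,31.9,0],[-17.4,31.9,0],[-17.4,31.9,0],[-17.4,31.9,0],[-17.4,31.9,0],[-17.4,31.9,0],[-17.4,31.9,0],[0,0,0],[0,0,0]],"angular":[[0,0,0.006],[0,0,0],[0,0,0],[0,0,0],[0,0,0],[0,0,0],[0,0,0],[0,0,0],[0,0,0],[0,0,0]]}'
python3 h.py 474.9 -169.8 254 0.224
python3 -c "
from h import *
im,c=snap('wrist','w5');im=im[:,:,::-1]
cv2.imwrite('pics/w5c.png',cv2.resize(im[120:300,220:480],None,fx=2.5,fy=2.5))"
```

```text
t: 14.18
ee_pos: [469.1, -170.9, 254.3]
orientation: [-3.123, -0.337, 0.001]
ft_force: [0.3, 0.9, -0.8]
width: 10.3
grasp_force: 30.0
t 14.18 at [ 469.1 -170.9  254.3] head 0.215 F [ 0.3  0.9 -0.8] w 10.3 g 30.0
 shift(now axes) [5.9 0.1 0.3] shift(turned axes) [5.9 0.2 0.3] turn [-0.001  0.    -0.009]
```

View pics/w5c.png

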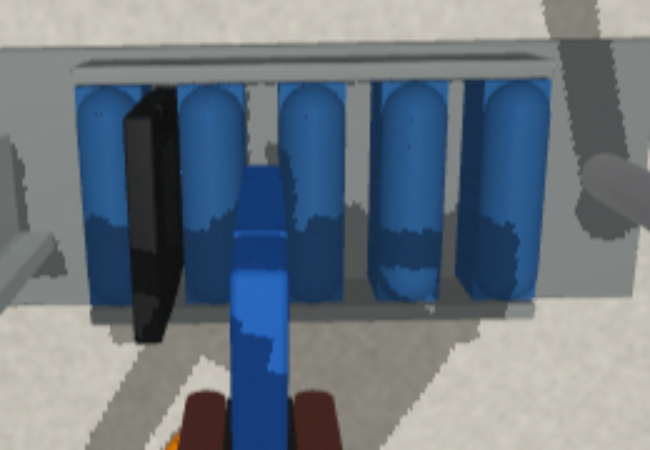

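The blue frame is centred over slot 2's gap at crop col 262, and the black one stands in slot 3. I descend.

```bash
python3 -m pendant '{"grip":[-1,-1,-1,-1,-1,-1,-1,-1],"linear":[[6,0,0],[0,0,25],[0,0,25],[0,0,25],[0,0,25],[0,0,12],[0,0,12],[0,0,0]],"angular":[[0,0,-0.009],[0,0,0],[0,0,0],[0,0,0],[0,0,0],[0,0,0],[0,0,0],[0,0,0]]}'
python3 h.py 474.9 -169.8 97 0.224
python3 -m pendant '{"grip":[-1,-1,-1,-1,-1,-1],"linear":[[0,0,10],[0,0,10],[0,0,6],[0,0,3],[0,0,2],[0,0,1]],"angular":[[0,0,0],[0,0,0],[0,0,0],[0,0,0],[0,0,0],[0,0,0]]}'
python3 h.py 474.9 -169.8 96.5 0.224
```

```text
t: 14.9
ee_pos: [476.6, -166.5, 128.8]
orientation: [-3.12, -0.363, 0.002]
ft_force: [1.6, -3.9, -2.7]
width: 9.6
grasp_force: 30.0
t 14.90 at [ 476.6 -166.5  128.8] head 0.232 F [ 1.6 -3.9 -2.7] w 9.6 g 30.0
 shift(now axes) [-2.3  2.8 31.8] shift(turned axes) [-2.3  2.8 31.8] turn [-0.     0.001  0.008]
t: 15.4
ee_pos: [476.3, -167.8, 98.7]
orientation: [3.121, 0.358, 0.0]
ft_force: [1.3, -2.0, 1.5]
width: 9.7
grasp_force: 30.0
t 15.40 at [ 476.3 -167.8   98.7] head 0.229 F [ 1.3 -2.   1.5] w 9.7 g 30.0
 shift(now axes) [-1.8  1.7  2.2] shift(turned axes) [-1.8  1.7  2.2] turn [ 0.    -0.     0.005]
```

```bash
python3 -m pendant '{"grip":[-1,-1,-1,-1],"linear":[[0,1,1],[0,0,1],[0,0,1],[0,0,0]],"angular":[[0,0,0],[0,0,0],[0,0,0],[0,0,0]]}'
python3 -m pendant '{"grip":[-0.3,-0.3,-0.3,-0.3],"linear":[[0,0,0],[0,0,0],[0,0,0],[0,0,0]],"angular":[[0,0,0],[0,0,0],[0,0,0],[0,0,0]]}'
python3 -m pendant '{"grip":[-0.3,-0.3,-0.3,-0.3],"linear":[[0,0,-25],[0,0,-40],[0,0,-40],[0,0,-40]],"angular":[[0,0,0],[0,0,0],[0,0,0],[0,0,0]]}'
python3 h.py 465 180 222 -0.192
```

```text
t: 15.73
ee_pos: [475.8, -168.5, 96.2]
orientation: [-3.12, -0.358, 0.002]
ft_force: [-2.6, -0.0, 7.3]
width: 9.9
grasp_force: 30.0
t: 16.07
ee_pos: [476.2, -168.5, 95.6]
orientation: [-3.121, -0.358, 0.0]
ft_force: [0.2, -0.4, 0.7]
width: 29.4
grasp_force: 0.0
t: 16.4
ee_pos: [475.7, -168.3, 241.9]
orientation: [-3.12, -0.358, 0.002]
ft_force: [0.8, 0.1, 0.2]
width: 30.6
grasp_force: 0.0
t 16.40 at [ 475.7 -168.3  241.9] head 0.229 F [0.8 0.1 0.2] w 30.6 g 0.0
 shift(now axes) [  68.6 -341.6   20.2] shift(turned axes) [ -76.9 -339.9   19.9] turn [-0.001  0.001  0.421]
```

Floor contact at 7 N. Next is the green frame at about (465,178): turn +0.42, then shift (-77,-340).

```bash
python3 -m pendant '{"grip":[0,0,0,0,0,0,0,0,0,0,0,0],"linear":[[0,0,0],[0,0,0],[0,0,0],[-8.5,-37.8,0],[-8.5,-37.8,0],[-8.5,-37.8,0],[-8.5,-37.8,0],[-8.5,-37.8,0],[-8.5,-37.8,0],[-8.5,-37.8,0],[-8.5,-37.8,0],[-8.5,-37.8,0]],"angular":[[0,0,0.12],[0,0,0.12],[0,0,0.12],[0,0,0.06],[0,0,0],[0,0,0],[0,0,0],[0,0,0],[0,0,0],[0,0,0],[0,0,0],[0,0,0]]}'
python3 h.py 465.5 180 137 -0.192
python3 -c "
from h import *
im,c=snap('wrist','w6')
for s,ce,m in blobs(im,(50,100,30),(80,255,255),100)[0]: print(s,ce)"
```

```text
t: 17.4
ee_pos: [462.9, 181.7, 240.7]
orientation: [-3.127, 0.3, 0.0]
ft_force: [0.8, -0.0, -0.1]
width: 43.9
grasp_force: 0.0
t 17.40 at [462.9 181.7 240.7] head -0.191 F [ 0.8 -0.  -0.1] w 43.9 g 0.0
 shift(now axes) [  2.8   1.2 103.7] shift(turned axes) [  2.8   1.1 103.7] turn [-0.     0.     0.001]
[ 322  163   15  123 1682] [328.868 223.123]
```

View pics/w6.png

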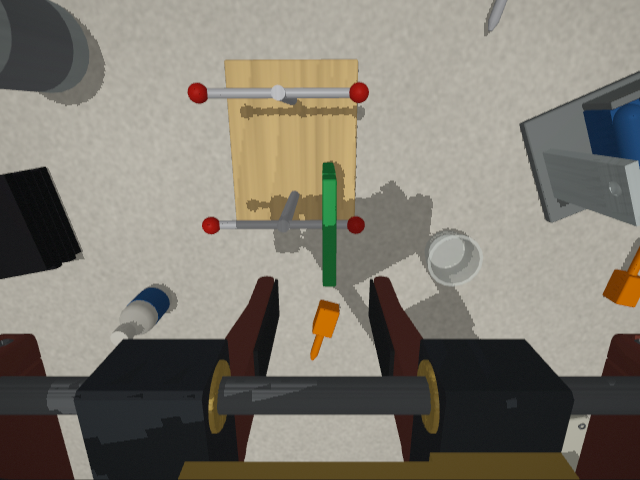

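The picture shows green at col 329, rows 177–286, and no other frames on the stand. The frame is between the fingers, so I descend and grip.

```bash
python3 fr.py 328.5 177 329.5 286
python3 -m pendant '{"grip":[0,0,0,0,-1,-1,-1,-1,-1,-1],"linear":[[2,1,26],[0,0,26],[0,0,26],[0,0,25],[0,0,0],[0,0,0],[0,0,0],[0,0,0],[0,0,0],[0,0,0]],"angular":[[0,0,0],[0,0,0],[0,0,0],[0,0,0],[0,0,0],[0,0,0],[0,0,0],[0,0,0],[0,0,0],[0,0,0]]}'
python3 h.py 465.5 180 137 -0.192
```

```text
len 80.7096623352532 mid [467.028 181.451 154.   ] head -0.17503516834289387
t: 18.28
ee_pos: [465.8, 178.5, 138.5]
orientation: [-3.127, 0.3, -0.002]
ft_force: [-0.1, 0.0, 2.5]
width: 9.6
grasp_force: 30.0
t 18.28 at [465.8 178.5 138.5] head -0.191 F [-0.1  0.   2.5] w 9.6 g 30.0
 shift(now axes) [-0.5 -1.4  1.6] shift(turned axes) [-0.5 -1.4  1.5] turn [-0.001 -0.001  0.001]
```

```bash
python3 -m pendant '{"grip":[-1,-1,-1,-1,-1,-1,-1,-1,-1,-1,-1,-1],"linear":[[0,0,-13],[0,0,-14],[0,0,0],[0,15,0],[0,15,0],[0,15,0],[0,5,0],[0,0,-30],[0,0,-30],[0,0,-30],[0,0,0],[0,0,0]],"angular":[[0,0,0],[0,0,0],[0,0,0],[0,0,0],[0,0,0],[0,0,0],[0,0,0],[0,0,-0.105],[0,0,-0.105],[0,0,-0.105],[0,0,-0.105],[0,0,0]]}'
python3 h.py 482 -207.5 254 0.228
```

```text
t: 19.28
ee_pos: [457.0, 129.8, 256.3]
orientation: [-3.12, -0.364, -0.007]
ft_force: [-0.1, -0.2, -1.5]
width: 10.0
grasp_force: 30.0
t 19.28 at [457.  129.8 256.3] head 0.232 F [-0.1 -0.2 -1.5] w 10.0 g 30.0
 shift(now axes) [-53.3 334.    2. ] shift(turned axes) [-51.9 334.2   2.3] turn [-0.    -0.004  0.004]
```

```bash
python3 -m pendant '{"grip":[-1,-1,-1,-1,-1,-1,-1,-1,-1,-1,-1,-1],"linear":[[-5,33.4,0],[-5,33.4,0],[-5,33.4,0],[-5,33.4,0],[-5,33.4,0],[-5,33.4,0],[-5,33.4,0],[-5,33.4,0],[-5,33.4,0],[-5,33.4,0],[0,0,0],[0,0,0]],"angular":[[0,0,0],[0,0,0],[0,0,0],[0,0,0],[0,0,0],[0,0,0],[0,0,0],[0,0,0],[0,0,0],[0,0,0],[0,0,0],[0,0,0]]}'
python3 h.py 484.9 -207.5 254 0.228
python3 -c "
from h import *
im,c=snap('wrist','w7');im=im[:,:,::-1]
cv2.imwrite('pics/w7c.png',cv2.resize(im[120:300,180:440],None,fx=2.5,fy=2.5))"
```

```text
t: 20.28
ee_pos: [482.2, -208.2, 253.2]
orientation: [-3.121, -0.349, 0.003]
ft_force: [-0.1, 1.7, -0.1]
width: 9.5
grasp_force: 30.0
t 20.28 at [ 482.2 -208.2  253.2] head 0.223 F [-0.1  1.7 -0.1] w 9.5 g 30.0
 shift(now axes) [ 2.8 -0.1 -0.8] shift(turned axes) [ 2.8 -0.1 -0.8] turn [-0.002  0.002 -0.005]
```

View pics/w7c.png

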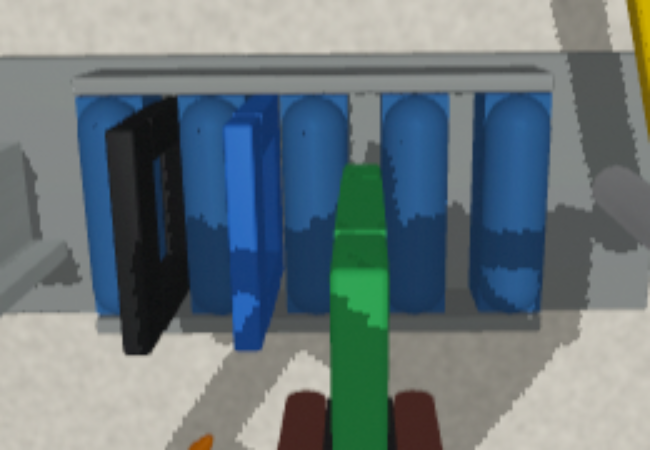

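Green is over slot 1's gap to within about 1 mm, and black and blue stand in slots 3 and 2. I shift 1 mm and descend.

```bash
python3 -m pendant '{"grip":[-1,-1,-1,-1,-1,-1,-1,-1],"linear":[[3,1,0],[0,0,25],[0,0,25],[0,0,25],[0,0,25],[0,0,12],[0,0,12],[0,0,0]],"angular":[[0,0,0],[0,0,0],[0,0,0],[0,0,0],[0,0,0],[0,0,0],[0,0,0],[0,0,0]]}'
python3 -m pendant '{"grip":[-1,-1,-1,-1,-1,-1,-1],"linear":[[0,0,10],[0,0,10],[0,0,6],[0,0,3],[0,0,2],[0,0,1],[0,0,0]],"angular":[[0,0,0],[0,0,0],[0,0,0],[0,0,0],[0,0,0],[0,0,0],[0,0,0]]}'
python3 h.py 484.9 -207.5 96 0.224
```

```text
t: 21.0
ee_pos: [485.5, -206.1, 128.7]
orientation: [-3.12, -0.361, 0.004]
ft_force: [0.3, -1.8, -2.7]
width: 9.6
grasp_force: 30.0
t: 21.58
ee_pos: [486.0, -207.6, 98.7]
orientation: [-3.121, -0.358, 0.0]
ft_force: [0.5, 0.3, -0.7]
width: 9.6
grasp_force: 30.0
t 21.58 at [ 486.  -207.6   98.7] head 0.229 F [ 0.5  0.3 -0.7] w 9.6 g 30.0
 shift(now axes) [-1.  -0.4  2.7] shift(turned axes) [-1.  -0.4  2.7] turn [-0.     0.     0.005]
```

```bash
python3 -m pendant '{"grip":[-1,-1,-1,-1,-0.3,-0.3,-0.3,-0.3],"linear":[[0,0,1],[0,0,1],[0,0,1],[0,0,0],[0,0,0],[0,0,0],[0,0,0],[0,0,0]],"angular":[[0,0,0],[0,0,0],[0,0,0],[0,0,0],[0,0,0],[0,0,0],[0,0,0],[0,0,0]]}'
python3 -m pendant '{"grip":[-0.3,-0.3,-0.3,-0.3,-0.3],"linear":[[0,0,-25],[0,0,-40],[0,0,-40],[0,0,-40],[0,0,0]],"angular":[[0,0,0],[0,0,0],[0,0,0],[0,0,0],[0,0,0]]}'
python3 h.py 621 -257 225 0.48
python3 -c "
from h import *
snap('wrist','w8')"
```

```text
t: 22.25
ee_pos: [486.0, -207.6, 95.7]
orientation: [-3.121, -0.359, -0.0]
ft_force: [0.4, -0.2, 0.4]
width: 30.2
grasp_force: 0.0
t: 22.67
ee_pos: [490.0, -209.4, 248.3]
orientation: [3.115, 0.358, 0.017]
ft_force: [1.3, -0.2, 0.5]
width: 31.1
grasp_force: 0.0
t 22.67 at [ 490.  -209.4  248.3] head 0.229 F [ 1.3 -0.2  0.5] w 31.1 g 0.0
 shift(now axes) [116.6  75.9  25. ] shift(turned axes) [ 94.2 102.8  23.3] turn [ 0.009 -0.009 -0.251]
```

View pics/w8.png

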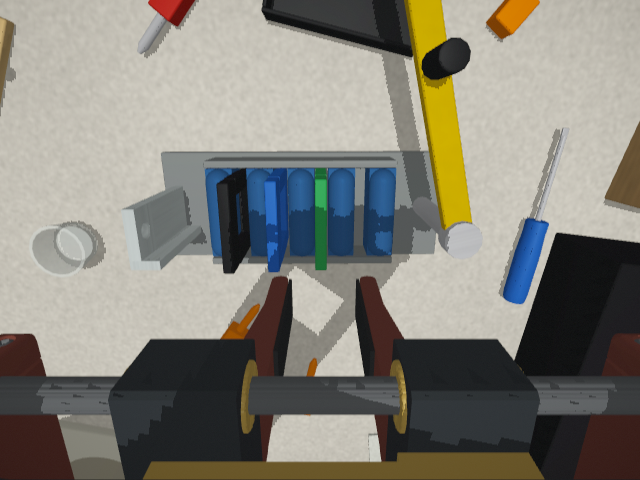

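All three frames stand in slots 1–3. The bar's pivot is at (462,240), and the knob's base is at (435,68) with its top at (457,52).

```bash
python3 -m pendant '{"grip":[0],"linear":[[0,0,0]],"angular":[[0,0,0]]}'
python3 - <<'E'
from h import *
c=cam('wrist')
print(onz(c,[(455,53)],174),onz(c,[(436,66)],136),'pivot',onz(c,[(462,240)],136))
plan(619,-258,225,.46)
E
```

```text
t: 22.8
ee_pos: [486.2, -207.7, 241.2]
orientation: [3.12, 0.359, 0.002]
ft_force: [0.1, 0.7, -0.5]
width: 34.5
grasp_force: 0.0
[[ 618.002 -254.586  174.   ]] [[ 616.03  -255.611  136.   ]] pivot [[ 504.429 -313.525  136.   ]]
t 22.80 at [ 486.2 -207.7  241.2] head 0.229 F [ 0.1  0.7 -0.5] w 34.5 g 0.0
 shift(now axes) [117.9  79.1  16.4] shift(turned axes) [ 96.7 104.1  16.2] turn [ 0.001 -0.001 -0.231]
```

```bash
python3 -m pendant '{"grip":[0,0,0,0,0,0,0,0,0,-0.36,-0.36,-0.36],"linear":[[0,0,0],[0,0,0],[23.9,26.3,0],[23.9,26.3,0],[23.9,26.3,0],[23.9,26.3,0],[0,0,31],[0,0,30],[0,0,30],[0,0,0],[0,0,0],[0,0,0]],"angular":[[0,0,-0.12],[0,0,-0.13],[0,0,0],[0,0,0],[0,0,0],[0,0,0],[0,0,0],[0,0,0],[0,0,0],[0,0,0],[0,0,0],[0,0,0]]}'
python3 h.py 619.5 -257 150 0.48
python3 -c "
from h import *
snap('wrist','w9')"
```

```text
t: 23.8
ee_pos: [619.2, -257.7, 149.9]
orientation: [-3.054, -0.737, 0.0]
ft_force: [0.4, -0.4, 0.4]
width: 29.5
grasp_force: 0.0
t 23.80 at [ 619.2 -257.7  149.9] head 0.474 F [ 0.4 -0.4  0.4] w 29.5 g 0.0
 shift(now axes) [ 0.5 -0.5 -0.1] shift(turned axes) [ 0.5 -0.5 -0.1] turn [-0.     0.    -0.006]
```

View pics/w9.png

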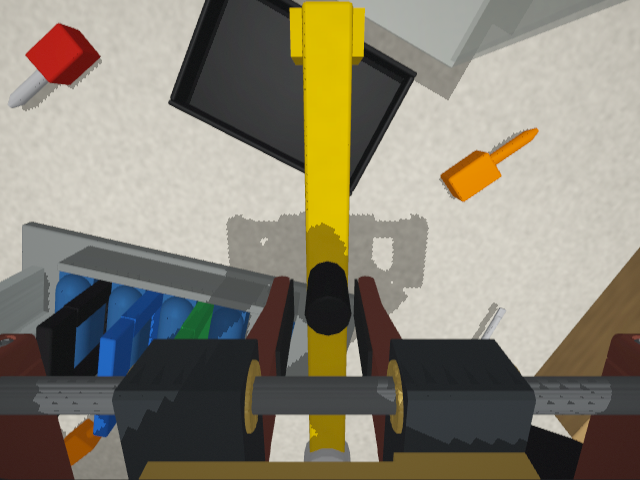

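The knob at (328,300) is caged between the fingertips. I swing the bar closed along the arc.

```bash
python3 -m pendant '{"grip":[-0.36,-0.36,-0.36,-0.36,-0.36,-0.36,-0.36,-0.36,-0.36,-0.36,-0.36,-0.36],"linear":[[-0.3,-8.8,0],[-0.3,-8.8,0],[-0.3,-8.8,0],[-0.3,-8.8,0],[-0.3,-8.8,0],[-0.3,-8.8,0],[-0.3,-8.8,0],[-0.3,-8.8,0],[-0.3,-8.8,0],[-0.3,-8.8,0],[-0.3,-8.8,0],[-0.3,-8.8,0]],"angular":[[0,0,-0.068],[0,0,-0.068],[0,0,-0.068],[0,0,-0.068],[0,0,-0.068],[0,0,-0.068],[0,0,-0.068],[0,0,-0.068],[0,0,-0.068],[0,0,-0.068],[0,0,-0.068],[0,0,-0.068]]}'
python3 h.py 476.4 -189.9 150 1.797
python3 -m pendant '{"grip":[-0.36,-0.36,-0.36,-0.36,-0.36,-0.36,-0.36],"linear":[[-0.3,-8.8,0],[-0.3,-8.8,0],[-0.3,-8.8,0],[-0.3,-8.8,0],[-0.3,-8.8,0],[-0.3,-8.8,0],[0,0,0]],"angular":[[0,0,-0.068],[0,0,-0.068],[0,0,-0.068],[0,0,-0.068],[0,0,-0.068],[0,0,-0.068],[0,0,0]]}'
python3 h.py 476.4 -189.9 150 1.797
```

```text
t: 24.85
ee_pos: [541.0, -192.8, 152.2]
orientation: [2.504, 1.89, 0.004]
ft_force: [0.8, -0.5, -0.9]
width: 28.0
grasp_force: 0.4
t 24.85 at [ 541.  -192.8  152.2] head 1.293 F [ 0.8 -0.5 -0.9] w 28.0 g 0.4
 shift(now axes) [-15.  -62.9   1.9] shift(turned axes) [ 17.3 -62.3   2.2] turn [ 0.005  0.002 -0.504]
t: 25.43
ee_pos: [487.3, -188.7, 151.7]
orientation: [2.072, 2.358, 0.001]
ft_force: [-0.2, -0.5, 0.3]
width: 28.1
grasp_force: 0.0
t 25.43 at [ 487.3 -188.7  151.7] head 1.700 F [-0.2 -0.5  0.3] w 28.1 g 0.0
 shift(now axes) [  0.2 -11.    1.7] shift(turned axes) [  1.2 -10.9   1.7] turn [ 0.002  0.002 -0.097]
```

```bash
python3 -m pendant '{"grip":[-0.36,-0.36,-0.36,-0.36,-0.36],"linear":[[0,-3,0],[0,-3,0],[0,-3,0],[0,-3,0],[0,0,0]],"angular":[[0,0,-0.025],[0,0,-0.025],[0,0,-0.025],[0,0,-0.02],[0,0,0]]}'
python3 h.py 476.4 -189.9 150 1.797
python3 -m pendant '{"grip":[-0.36,-0.36,-0.36],"linear":[[0,-2,0],[0,-1.5,0],[0,0,0]],"angular":[[0,0,0],[0,0,0],[0,0,0]]}'
python3 h.py 476.4 -189.9 150 1.797
```

```text
t: 25.85
ee_pos: [476.1, -190.5, 150.8]
orientation: [1.961, 2.452, 0.001]
ft_force: [0.5, -0.3, -0.2]
width: 28.1
grasp_force: 0.0
t 25.85 at [ 476.1 -190.5  150.8] head 1.792 F [ 0.5 -0.3 -0.2] w 28.1 g 0.0
 shift(now axes) [0.6 0.4 0.8] shift(turned axes) [0.6 0.4 0.8] turn [ 0.002  0.001 -0.005]
t: 26.1
ee_pos: [473.8, -191.0, 150.3]
orientation: [1.962, 2.45, 0.003]
ft_force: [3.7, 2.5, 1.2]
width: 28.1
grasp_force: 2.4
t 26.10 at [ 473.8 -191.   150.3] head 1.791 F [3.7 2.5 1.2] w 28.1 g 2.4
 shift(now axes) [0.5 2.8 0.3] shift(turned axes) [0.5 2.8 0.3] turn [ 0.003  0.001 -0.006]
```

```bash
python3 -m pendant '{"grip":[-0.36,-0.36,-0.1,0,0,0,0,0,0,0,0,0],"linear":[[0,-1.5,0],[0,0,0],[0,2,0],[0,0,0],[0,0,-30],[0,0,-30],[0,0,-30],[0,0,0],[0,0,0],[0,0,0],[0,0,0],[0,0,0]],"angular":[[0,0,0],[0,0,0],[0,0,0],[0,0,0],[0,0,0],[0,0,0],[0,0,0],[0,0,0.12],[0,0,0.12],[0,0,0.12],[0,0,0.12],[0,0,0.12]]}'
python3 -m pendant '{"grip":[0,0,0,0,0,0,0,0,0,0,0,0],"linear":[[0,0,0],[0,0,0],[0,0,0],[0,0,0],[0,0,0],[0,0,0],[0,0,0],[0,0,0],[0,0,0],[0,0,0],[0,0,0],[0,0,0]],"angular":[[0,0,0.12],[0,0,0.12],[0,0,0.12],[0,0,0.12],[0,0,0.12],[0,0,0.12],[0,0,0.12],[0,0,0.12],[0,0,0.12],[0,0,0.12],[0,0,0.12],[0,0,0.12]]}'
python3 h.py 600 0 240 -0.474
```

```text
t: 27.1
ee_pos: [472.2, -190.9, 239.6]
orientation: [-2.605, -1.756, 0.001]
ft_force: [1.1, 1.4, -0.3]
width: 44.2
grasp_force: 0.0
t: 28.1
ee_pos: [472.2, -190.9, 239.5]
orientation: [3.116, -0.398, -0.002]
ft_force: [-0.4, 0.4, -0.2]
width: 44.0
grasp_force: 0.0
t 28.10 at [ 472.2 -190.9  239.5] head -0.254 F [-0.4  0.4 -0.2] w 44.0 g 0.0
 shift(now axes) [  75.8 -216.9   -0.6] shift(turned axes) [  26.6 -228.2   -0.5] turn [0.    0.001 0.22 ]
```

```bash
python3 -m pendant '{"grip":[0,0,0,0,0,0,0,0,0],"linear":[[0,0,0],[0,0,0],[4.4,-38,0],[4.4,-38,0],[4.4,-38,0],[4.4,-38,0],[4.4,-38,0],[4.4,-38,0],[0,0,0]],"angular":[[0,0,0.11],[0,0,0.11],[0,0,0],[0,0,0],[0,0,0],[0,0,0],[0,0,0],[0,0,0],[0,0,0]]}'
python3 h.py 600 0 240 -0.474
python3 - <<'E'
from h import *
a,_=snap('wrist','w10');b,_=snap('top','top2')
cv2.imwrite('pics/mix.png',np.hstack([cv2.resize(a,(400,300)),cv2.resize(b[150:300,320:520],(400,300))])[:,:,::-1])
c=cam('wrist')
for s,ce,m in blobs(a,(0,150,50),(5,255,255),150)[0]:
    print(s,ce,cv2.minAreaRect(np.argwhere(m)[:,::-1].astype(np.float32)),onz(c,[ce],18))
E
```

```text
t: 28.85
ee_pos: [601.7, 5.4, 239.6]
orientation: [-3.056, 0.722, -0.002]
ft_force: [0.4, 0.6, -0.1]
width: 44.3
grasp_force: 0.0
t 28.85 at [601.7   5.4 239.6] head -0.464 F [ 0.4  0.6 -0.1] w 44.3 g 0.0
 shift(now axes) [ 0.9  5.6 -0.4] shift(turned axes) [ 1.   5.6 -0.4] turn [-0.002 -0.001  0.01 ]
[325 129  24  37 855] [336.192 147.011] ((336.5, 147.0), (36.0, 23.0), 90.0) [[641.245 -35.46   18.   ]]
[  85  145   59   52 2373] [113.721 169.979] ((114.0, 170.5), (51.0, 58.0), 90.0) [[723.137 179.625  18.   ]]
```

View pics/mix.png

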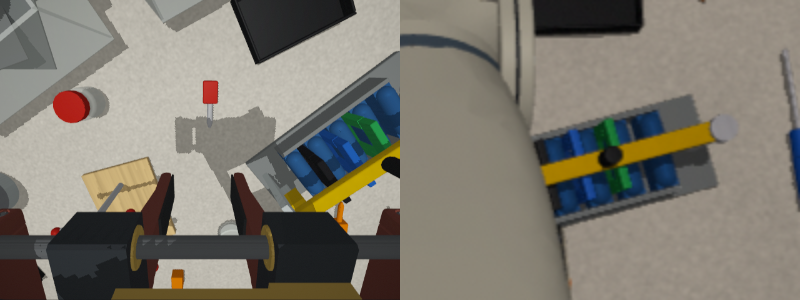

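The pin's grip is at (336,147) in the wrist picture, axis vertical, and it has been knocked about 39 mm from where it was. The bar lies closed over the three frames. I go down over the pin and look again.

```bash
python3 -m pendant '{"grip":[0,0,0,0,0,0,0],"linear":[[27,9.4,0],[26.6,9.4,0],[0,0,40],[0,0,40],[0,0,40],[0,0,20],[0,0,0]],"angular":[[0,0,0],[0,0,0],[0,0,0],[0,0,0],[0,0,0],[0,0,0],[0,0,0]]}'
python3 h.py 641 -35.4 100 -0.464
python3 - <<'E'
from h import *
a,c=snap('wrist','w11');o=ctrl.get_obs();R=Ro.from_rotvec(o['orientation']).as_matrix()
for s,ce,m in blobs(a,(0,150,40),(6,255,255),300)[0]:
    print(s,ce,cv2.minAreaRect(np.argwhere(m)[:,::-1].astype(np.float32)))
cv2.imwrite('pics/w11s.png',a[120:420,150:500][:,:,::-1])
E
```

```text
t: 29.53
ee_pos: [633.3, -41.6, 94.4]
orientation: [3.054, -0.73, -0.016]
ft_force: [0.1, -0.3, 0.5]
width: 44.0
grasp_force: 0.0
t 29.53 at [633.3 -41.6  94.4] head -0.469 F [ 0.1 -0.3  0.5] w 44.0 g 0.0
 shift(now axes) [ 4.  -9.  -5.7] shift(turned axes) [ 4.1 -9.  -5.6] turn [ 0.004  0.01  -0.005]
[ 281  207   37   58 2042] [299.765 235.444] ((299.0, 235.5), (57.0, 36.0), 90.0)
```

View pics/w11s.png

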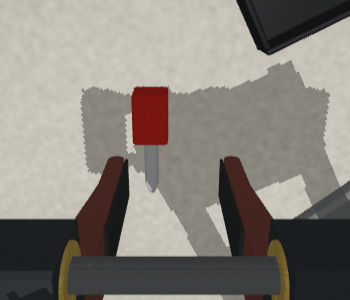

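```bash
python3 - <<'E'
from h import *
o=ctrl.get_obs();c=cam('wrist',o);g=onz(c,[(300,239)],24)[0];s=onz(c,[(301.5,267)],14)[0];t=onz(c,[(302,311)],12)[0]
e=onz(c,[(299.5,213),(300,264.5)],24);print('len',np.linalg.norm(e[0]-e[1]))
print('t',o['t'],'grip',g,'tip',t,np.linalg.norm(t[:2]-g[:2]),'expect 60; head',np.arctan2(*(t-g)[[1,0]])-np.pi)
plan(g[0],g[1],4,np.arctan2(*(t-g)[[1,0]])-np.pi)
E
```

```text
len 36.51060530660031
t 29.5833 grip [646.881 -31.171  24.   ] tip [592.351  -3.145  12.   ] 61.311250373011895 expect 60; head -0.4747411153274106
t 29.58 at [635.5 -41.6  97.4] head -0.469 F [0.8 0.8 1. ] w 43.9 g 0.0
 shift(now axes) [  6.  -14.7  93.3] shift(turned axes) [  5.4 -14.5  93.4] turn [0.003 0.006 0.006]
```

```bash
python3 -m pendant '{"grip":[0,0,0,0],"linear":[[0,-13,0],[0,0,0],[0,0,0],[0,0,0]],"angular":[[0,0,0],[0,0,0],[0,0,0],[0,0,0]]}'
python3 - <<'E'
from h import *
a,c=snap('wrist','w12')
s,ce,m=blobs(a,(0,150,40),(6,255,255),300)[0][0];u=ce[0]-.0
(x,y),w,an=cv2.minAreaRect(np.argwhere(m)[:,::-1].astype(np.float32));print(s,ce,w,an)
top=s[1]+6;bot=s[1]+s[3]-.5
g=onz(c,[(ce[0],(top+bot)/2)],24)[0];e=onz(c,[(ce[0],top),(ce[0],bot)],24);print('len',np.linalg.norm(e[0]-e[1]))
gr=cv2.cvtColor(a,cv2.COLOR_RGB2HSV)
for r in range(int(bot)+4,int(bot)+46,6):print(r,np.where((gr[r,int(u)-30:int(u)+30,1]<25)&(gr[r,int(u)-30:int(u)+30,2]>60))[0]+int(u)-30)
plan(g[0],g[1],4,-.469)
E
```

```text
t: 29.92
ee_pos: [645.4, -28.3, 101.6]
orientation: [-3.056, 0.726, -0.005]
ft_force: [-0.1, 0.3, 0.8]
width: 44.0
grasp_force: 0.0
[ 309  213   35   55 1880] [325.863 239.975] (54.0, 34.0) 90.0
len 35.18184814019402
271 [295 296 297 298 299 300 301 302 303 304 305 306 307 308 309 310 311 312
 313 314 315 316 317 318 319 320 321 322 323 324 325 326 327 328 329 330
 331 332 333 334 335 336 337 338 339 340 341 342 343 344 345 346 347 348
 349 350 351 352 353 354]
277 [295 296 297 298 299 300 301 302 303 304 305 306 307 308 309 310 311 312
 313 314 315 316 317 318 319 320 321 322 323 324 325 326 327 328 329 330
 331 332 333 334 335 336 337 338 339 340 341 342 344 345 346 347 348 349
 350 351 352 353 354]
283 [295 296 297 298 299 300 301 302 303 304 305 306 307 308 309 310 311 312
 313 314 315 316 317 318 319 320 321 322 323 324 325 326 327 328 329 330
 331 332 333 334 335 336 337 338 339 340 341 342 343 344 345 346 347 348
 349 350 351 352 353 354]
289 [295 296 297 298 299 300 301 302 303 304 305 306 307 308 309 310 311 312
 313 314 315 316 317 318 319 320 321 322 323 324 325 326 327 32
[... 324 characters left out ...]
348 349
 350 351 352 353 354]
301 [295 296 297 298 299 300 301 302 303 304 305 306 307 308 309 310 311 312
 313 314 315 316 317 318 319 320 321 322 323 324 325 326 327 328 329 330
 331 332 333 334 335 336 337 338 339 340 341 342 343 344 345 346 347 348
 349 350 351 352 353 354]
307 [295 296 297 298 299 300 301 302 303 304 305 306 307 308 309 310 311 312
 313 314 315 316 317 318 319 320 321 322 323 324 325 326 327 328 329 330
 331 332 333 334 335 336 337 338 339 340 341 342 343 344 345 346 347 348
 349 350 351 352 353 354]
t 29.97 at [645.  -28.4 101.3] head -0.467 F [ 1.2  0.1 -0.1] w 43.5 g 0.0
 shift(now axes) [ 1.7  2.6 97.3] shift(turned axes) [ 1.9  2.5 97.3] turn [-0.001 -0.002  0.002]
```

```bash
python3 -m pendant '{"grip":[0,0,0,0,0,0,0],"linear":[[2,1.5,20],[0,0,25],[0,0,25],[0,0,15],[0,0,8],[0,0,3],[0,0,0]],"angular":[[0,0,0],[0,0,0],[0,0,0],[0,0,0],[0,0,0],[0,0,0],[0,0,0]]}'
python3 h.py 646.9 -31 4 -0.469
python3 -m pendant '{"grip":[-1,-1,-1,-1,-1,-1],"linear":[[0,0,0],[0,0,0],[0,0,0],[0,0,0],[0,0,0],[0,0,0]],"angular":[[0,0,0],[0,0,0],[0,0,0],[0,0,0],[0,0,0],[0,0,0]]}'
python3 h.py 646.9 -31 4 -0.469
```

```text
t: 30.55
ee_pos: [645.4, -30.8, 3.6]
orientation: [3.056, -0.727, -0.0]
ft_force: [0.0, 0.2, 0.1]
width: 43.9
grasp_force: 0.0
t 30.55 at [645.4 -30.8   3.6] head -0.467 F [0.  0.2 0.1] w 43.9 g 0.0
 shift(now axes) [ 1.4 -0.5 -0.4] shift(turned axes) [ 1.4 -0.5 -0.4] turn [0.    0.    0.002]
t: 31.05
ee_pos: [646.0, -30.8, 4.7]
orientation: [-3.056, 0.727, -0.002]
ft_force: [-0.4, -0.0, 6.7]
width: 23.9
grasp_force: 30.0
t 31.05 at [646.  -30.8   4.7] head -0.467 F [-0.4 -0.   6.7] w 23.9 g 30.0
 shift(now axes) [ 0.8 -0.3  0.7] shift(turned axes) [ 0.8 -0.3  0.7] turn [-0.001 -0.001  0.002]
```

```bash
python3 -m pendant '{"grip":[-1,-1,-1,-1,-1,-1,-1,-1,-1,-1,-1,-1],"linear":[[0,0,-15],[0,0,-40],[0,0,-40],[0,0,-40],[0,0,-10],[0,0,0],[0,0,0],[0,0,0],[0,0,0],[0,0,0],[0,0,0],[0,0,0]],"angular":[[0,0,0],[0,0,0],[0,0,0],[0,0,-0.12],[0,0,-0.12],[0,0,-0.12],[0,0,-0.12],[0,0,-0.12],[0,0,-0.12],[0,0,-0.12],[0,0,-0.12],[0,0,-0.12]]}'
python3 -m pendant '{"grip":[-1,-1,-1,-1,-1,-1,-1,-1,-1,-1,-1],"linear":[[0,0,0],[0,0,0],[0,0,0],[0,0,0],[0,0,0],[0,0,0],[0,0,0],[0,0,0],[0,0,0],[0,0,0],[0,0,0]],"angular":[[0,0,-0.12],[0,0,-0.12],[0,0,-0.12],[0,0,-0.12],[0,0,-0.12],[0,0,-0.12],[0,0,-0.12],[0,0,-0.12],[0,0,-0.12],[0,0,-0.1],[0,0,0]]}'
python3 h.py 425.5 33.2 150 1.797
```

```text
t: 32.05
ee_pos: [645.0, -30.7, 149.5]
orientation: [2.992, 0.957, 0.0]
ft_force: [0.6, -0.5, -1.2]
width: 24.0
grasp_force: 30.0
t: 32.97
ee_pos: [645.1, -30.8, 149.4]
orientation: [1.957, 2.457, 0.0]
ft_force: [0.0, 0.1, -1.3]
width: 23.7
grasp_force: 30.0
t 32.97 at [645.1 -30.8 149.4] head 1.796 F [ 0.   0.1 -1.3] w 23.7 g 30.0
 shift(now axes) [ 111.4 -199.7   -0.6] shift(turned axes) [ 111.6 -199.7   -0.6] turn [ 0.     0.    -0.001]
```

```bash
python3 -m pendant '{"grip":[-1,-1,-1,-1,-1,-1,-1,-1,-1,-1],"linear":[[16,-28.5,0],[16,-28.5,0],[16,-28.5,0],[16,-28.5,0],[16,-28.5,0],[16,-28.5,0],[15.5,-28.5,0],[0,0,20],[0,0,15],[0,0,0]],"angular":[[0,0,0],[0,0,0],[0,0,0],[0,0,0],[0,0,0],[0,0,0],[0,0,0],[0,0,0],[0,0,0],[0,0,0]]}'
python3 -m pendant '{"grip":[-1,-1,-1],"linear":[[0,0,0],[0,0,0],[0,0,0]],"angular":[[0,0,0],[0,0,0],[0,0,0]]}'
python3 h.py 425.5 33.2 99.5 1.797
python3 -c "
from h import *
a,c=snap('wrist','w13');snap('scene','s13')"
```

```text
t: 33.8
ee_pos: [424.4, 34.2, 112.7]
orientation: [-1.964, -2.45, 0.003]
ft_force: [0.0, 0.8, -1.7]
width: 23.7
grasp_force: 30.0
t: 34.05
ee_pos: [427.0, 34.0, 114.5]
orientation: [1.962, 2.452, 0.001]
ft_force: [0.5, 0.2, -0.4]
width: 23.9
grasp_force: 30.0
t 34.05 at [427.   34.  114.5] head 1.792 F [ 0.5  0.2 -0.4] w 23.9 g 30.0
 shift(now axes) [-0.4 -1.7 15. ] shift(turned axes) [-0.4 -1.7 15. ] turn [ 0.001  0.    -0.005]
```

View pics/w13.png

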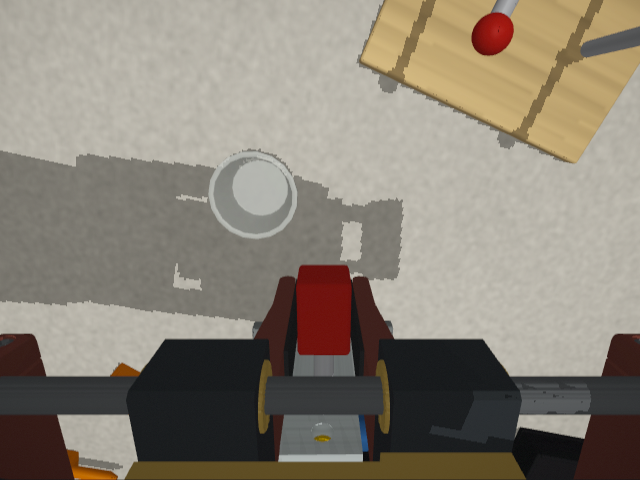

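The red grip sits between the fingers at cols 297–351, the shank runs below it, and the cheek hole shows at (322,438) with yellow from the lug visible through it. I now measure the hole offset numerically, without more views.

```bash
python3 - <<'E'
from h import *
a=cv2.imread('pics/w13.png')[:,:,::-1].copy();c=cam('wrist')
h=cv2.cvtColor(a,cv2.COLOR_RGB2HSV)
o=ctrl.get_obs();R=Ro.from_rotvec(o['orientation']).as_matrix();p=o['ee_pos']
for s,ce,m in blobs(a,(18,80,60),(35,255,255),10)[0]: 
    if 280<ce[0]<370:print('yel',s,ce)
for s,ce,m in blobs(a,(0,150,40),(6,255,255),300)[0]: print('red',s,ce)
g=a.astype(int).sum(2)
for r in (285,310,335,350): k=np.where(h[r,270:380,1]>150)[0]+270;print('redrow',r,k[0],k[-1])
for r in (358,362,366,370,425,430,434,438,442,446,450,458): print(r,g[r,276:368:2]//3)
T=lambda q:(R.T@(q-p))
X=onz(c,[(322,438)],107)[0];print('hole',X,'tool',T(X));X=onz(c,[(278,459),(363,459)],122);print('cheek top edge?',[T(x) for x in X])
for q in [(19,0,-8-12),(-17,0,-8-12)]: print(proj(c,p+R@np.array(q)))
E
```

```text
yel [314 435  17   7  85] [321.976 438.035]
yel [ 125  452  401   28 8551] [342.061 468.216]
red [ 472   13   42   42 1361] [492.102  33.627]
red [ 296  265   56   90 4755] [323.429 309.934]
redrow 285 296 351
redrow 310 297 350
redrow 335 297 350
redrow 350 298 349
358 [ 40  40  39  37  27  27  22  22  20  46 107 104 107 106 108 108 107 109
 110  97 104 107 109 110 109 110 109 104 103 111 107 105 108 107 108 108
 109 107 119  20  17  20  26  28  34  39]
362 [ 41  40  39  37  28  28  23  20  20  87 105 104 106 108 108 109 108 109
 109  96 104 107 108 110 109 110 110 105 102 110 107 106 107 108 108 108
 108 108 117  21  19  20  26  30  37  36]
366 [ 41  41  38  37  29  29  23  21  20 108 104 105 105 108 108 108 107 109
 108  96 102 107 108 110 108 109 109 104 101 111 108 105 107 108 109 107
 107 108 111  46  21  19  26  28  36  35]
370 [ 40  40  36  37  30  28  27  22  24 106 103 105 105 108 107 108 107 110
 108  95 104 107 108 110 108 109 109 103 102 111 107 106 106 108 109 106
 107 108 107  86  19  21  27  27  38  37]
425 [ 36  36  37  65 106 108 108 108 108 108 108 108 108 108 108 
[... 961 characters left out ...]
06 105 104
 104 105 101 101 105 105 104 105 104 101 101 100 103 103 104 103  99 100
 100 100 102 103 103 102  99  86  81  81]
450 [ 36  37 106 103 103 102 103 105 105 105 105 105 103 102 102 106 105 105
 105 105 103 102 102 105 104 104 105 101 102 102 101 105 104 104 104 101
 101 101 101 104 104 105 102  89  75  77]
458 [ 35  79 175 180 180 180 180 179 179 180 180 179 179 179 180 179 179 180
 180 180 179 179 179 179 179 179 179 179 179 179 179 178 178 177 178 178
 178 178 178 178 178 178 177 177  14  11]
hole [447.171 -60.799 107.   ] tool [-96.934  -0.994   7.357]
cheek top edge? [array([-95.615, -24.96 ,  -7.674]), array([-95.74 ,  21.423,  -7.614])]
[[324.056 275.296]]
[[323.969 348.903]]
```

```bash
python3 -m pendant '{"grip":[-1,-1,-1,-1,-1,-1],"linear":[[0,-1.2,8],[0,0,7],[-14,0,0],[-13,0,0],[0,0,0],[0,0,0]],"angular":[[0,0,-0.003],[0,0,0],[0,0,0],[0,0,0],[0,0,0],[0,0,0]]}'
python3 h.py 425.5 33.2 99.5 1.797
python3 -c "
from h import *
a,c=snap('wrist','w14');o=ctrl.get_obs()
g=a.astype(int).sum(2)//3
h=cv2.cvtColor(a,cv2.COLOR_RGB2HSV)
for s,ce,m in blobs(a,(18,80,40),(35,255,255),5)[0]: print('yel',s,ce) if ce[0]>280 and ce[0]<370 else 0
for r in range(356,372,5): print(r,g[r,290:360:2])
for r in range(414,462,3): print(r,g[r,290:360:2])
"
```

```text
t: 34.65
ee_pos: [430.7, 7.2, 98.1]
orientation: [-1.959, -2.455, 0.001]
ft_force: [0.2, -0.3, -0.9]
width: 23.9
grasp_force: 30.0
t 34.65 at [430.7   7.2  98.1] head 1.794 F [ 0.2 -0.3 -0.9] w 23.9 g 30.0
 shift(now axes) [26.5  0.7 -1.4] shift(turned axes) [26.5  0.7 -1.4] turn [-0.001 -0.    -0.003]
yel [317 421  18   6  81] [325.864 423.556]
yel [ 125  452  401   28 8848] [341.742 467.934]
356 [ 20  21  22 103 105 104 106 108 110 111 109 108  99 105 109 111 112 112
 112 112 107 105 108 110 113 111 110 108 111 110 111 109  21  21  21]
361 [ 21  19  79 103 105 104 107 107 111 110 109 111  98 106 109 112 113 110
 112 112 107 105 107 109 112 111 110 108 109 111 110 109  21  21  21]
366 [ 21  22 105 104 105 104 107 107 107 110 108 110  98 105 109 111 113 111
 112 111 106 104 106 108 111 110 110 108 108 111 109 110  44  21  22]
371 [ 24  25 103 104 105 105 108 108 106 110 109 110  97 105 108 111 112 110
 112 110 106 103 106 107 111 110 109 110 108 110 110 110 101  22  21]
414 [72 71 71 70 71 71 71 71 71 70 71 71 69 72 73 74 74 75 75 74 75 74 73 72
 71 72 72 72 71 71 71 72 72 73 71]
417
[... 1466 characters left out ...]

447 [122 122 122 122 121 122 122 122 122 122 121 122 122 122 122 122 122 123
 182 183 183 183 183 182 183 182 182 182 182 182 182 182 182 182 182]
450 [122 122 122 122 122 123 122 121 122 122 121 120 121 121 121 121 120 164
 182 182 182 182 181 181 181 181 181 181 181 180 181 180 180 180 180]
453 [123 122 122 123 122 123 122 122 122 123 122 122 121 122 121 122 122 182
 183 182 182 182 182 181 182 182 182 181 181 181 181 180 180 180 181]
456 [119 120 119 120 119 120 120 119 119 119 119 119 119 119 119 119 160 179
 179 180 179 168 168 167 168 167 167 167 167 167 167 166 167 167 166]
459 [12 65 66 66 67 68 66 67 66 67 67 68 67 66 68 67 68 69 65 65 65 66 65 66
 68 68 69 69 68 68 67 70 68 67 67]
```

```bash
python3 -m pendant '{"grip":[-1,-1,-1,-1,-1],"linear":[[0,1.2,0],[-4,0,0],[-4,0,0],[-4,0,0],[0,0,0]],"angular":[[0,0,0],[0,0,0],[0,0,0],[0,0,0],[0,0,0]]}'
python3 -c "
from h import *
print(np.mean([ctrl.get_obs()['ee_pos'] for _ in range(20)],0))"
python3 -m pendant '{"grip":[-1,-1,-1],"linear":[[-4,0,0],[-4,0,0],[0,0,0]],"angular":[[0,0,0],[0,0,0],[0,0,0]]}'
python3 h.py 425.5 33.2 99.5 1.797
```

```text
t: 35.12
ee_pos: [435.2, -4.4, 98.8]
orientation: [1.958, 2.456, 0.0]
ft_force: [0.7, 0.9, -1.0]
width: 23.6
grasp_force: 30.0
[435.154  -4.438  98.756]
t: 35.37
ee_pos: [436.9, -12.3, 98.7]
orientation: [1.958, 2.456, 0.0]
ft_force: [0.1, -0.2, -1.2]
width: 23.8
grasp_force: 30.0
t 35.37 at [436.9 -12.3  98.7] head 1.795 F [ 0.1 -0.2 -1.2] w 23.8 g 30.0
 shift(now axes) [46.9 -1.  -0.8] shift(turned axes) [46.9 -0.9 -0.8] turn [ 0.     0.    -0.002]
```

```bash
python3 -m pendant '{"grip":[-1,-1,-1,-1],"linear":[[-3,0,-0.5],[-4,0,0],[-4,0,0],[0,0,0]],"angular":[[0,0,0],[0,0,0],[0,0,0],[0,0,0]]}'
python3 h.py 444 -35 99.5 1.797
python3 -m pendant '{"grip":[-1,-1,-1],"linear":[[-4,0,0],[-3,0,0],[0,0,0]],"angular":[[0,0,0],[0,0,0],[0,0,0]]}'
python3 h.py 444 -35 99.5 1.797
```

```text
t: 35.7
ee_pos: [439.4, -23.1, 99.2]
orientation: [1.958, 2.456, 0.0]
ft_force: [0.0, -0.7, -0.7]
width: 24.0
grasp_force: 30.0
t 35.70 at [439.4 -23.1  99.2] head 1.795 F [ 0.  -0.7 -0.7] w 24.0 g 30.0
 shift(now axes) [-12.7   1.8  -0.3] shift(turned axes) [-12.7   1.8  -0.3] turn [ 0.     0.    -0.002]
t: 35.95
ee_pos: [440.9, -29.7, 99.2]
orientation: [1.958, 2.456, 0.0]
ft_force: [-0.3, 0.1, -1.4]
width: 23.9
grasp_force: 30.0
t 35.95 at [440.9 -29.7  99.2] head 1.795 F [-0.3  0.1 -1.4] w 23.9 g 30.0
 shift(now axes) [-5.8  1.9 -0.3] shift(turned axes) [-5.8  1.9 -0.3] turn [ 0.     0.    -0.002]
```

No resistance so far. I advance slowly until the shoulder meets the plate.

```bash
python3 -m pendant '{"grip":[-1,-1,-1],"linear":[[-2,0,0],[-2,0,0],[0,0,0]],"angular":[[0,0,0],[0,0,0],[0,0,0]]}'
python3 h.py 444 -35 99.5 1.797
python3 -m pendant '{"grip":[-1,-1,-1],"linear":[[-1,0,0],[-1,0,0],[0,0,0]],"angular":[[0,0,0],[0,0,0],[0,0,0]]}'
python3 h.py 444 -35 99.5 1.797
python3 -m pendant '{"grip":[-1,-1,-1],"linear":[[-1,0,0],[-1,0,0],[0,0,0]],"angular":[[0,0,0],[0,0,0],[0,0,0]]}'
python3 h.py 444 -35 99.5 1.797
```

```text
t: 36.2
ee_pos: [441.7, -33.4, 99.2]
orientation: [1.958, 2.457, 0.0]
ft_force: [0.1, -0.1, -0.6]
width: 23.6
grasp_force: 30.0
t 36.20 at [441.7 -33.4  99.2] head 1.796 F [ 0.1 -0.1 -0.6] w 23.6 g 30.0
 shift(now axes) [-2.1  1.9 -0.3] shift(turned axes) [-2.1  1.9 -0.3] turn [ 0.     0.    -0.001]
t: 36.45
ee_pos: [441.9, -34.9, 99.2]
orientation: [-1.958, -2.456, -0.0]
ft_force: [1.0, 2.8, 0.3]
width: 23.7
grasp_force: 30.0
t 36.45 at [441.9 -34.9  99.2] head 1.796 F [1.  2.8 0.3] w 23.7 g 30.0
 shift(now axes) [-0.6  2.  -0.3] shift(turned axes) [-0.6  2.  -0.3] turn [-0.    -0.001 -0.001]
t: 36.7
ee_pos: [441.9, -35.0, 99.2]
orientation: [-1.958, -2.453, -0.003]
ft_force: [-1.0, 18.2, 4.0]
width: 23.6
grasp_force: 30.0
t 36.70 at [441.9 -35.   99.2] head 1.794 F [-1.  18.2  4. ] w 23.6 g 30.0
 shift(now axes) [-0.4  2.1 -0.3] shift(turned axes) [-0.4  2.1 -0.3] turn [-0.    -0.004 -0.003]
```

```bash
python3 -m pendant '{"grip":[-1,-1,-0.2,-0.2,-0.2,-0.2,-0.2,-0.2,-0.2],"linear":[[1.3,0,0],[0,0,0],[0,0,0],[0,0,0],[0,0,0],[0,0,-20],[0,0,-35],[0,0,-40],[0,0,-10]],"angular":[[0,0,0],[0,0,0],[0,0,0],[0,0,0],[0,0,0],[0,0,0],[0,0,0],[0,0,0],[0,0,0]]}'
python3 -m pendant '{"grip":[-0.2,-0.2,-0.2,-0.2,-0.2,-0.2,-0.2],"linear":[[-12,0,0],[-25,0,0],[-25,0,0],[-25,0,0],[0,0,0],[0,0,0],[0,0,0]],"angular":[[0,0,0],[0,0,0],[0,0,0],[0,0,0],[0,0,0],[0,0,0],[0,0,0]]}'
python3 - <<'E'
from h import *
o=ctrl.get_obs();a,c=snap('wrist','w15');R=Ro.from_rotvec(o['orientation']).as_matrix();print(o['ee_pos'],o['t'],o['ft_force'])
for s,ce,m in blobs(a,(0,150,40),(6,255,255),200)[0]:
    r=cv2.minAreaRect(np.argwhere(m)[:,::-1].astype(np.float32));q=cv2.boxPoints(r);print('red',s,ce,r);X=onz(c,q,119);print(((X-o['ee_pos'])@R)[:,:2],X[:,:2])
for s,ce,m in blobs(a,(20,120,60),(34,255,255),200)[0]: print('yel',s,ce)
g=a.astype(int).sum(2)//3;print(g[100:330:5,int(300):340:6])
E
```

```text
t: 37.45
ee_pos: [444.9, -36.4, 208.9]
orientation: [1.954, 2.452, 0.006]
ft_force: [1.0, 0.4, 0.4]
width: 35.3
grasp_force: 0.0
t: 38.03
ee_pos: [461.0, -120.4, 203.7]
orientation: [-1.958, -2.455, 0.0]
ft_force: [-0.4, 0.2, 0.4]
width: 34.8
grasp_force: 0.0
[ 460.981 -120.367  203.75 ] 38.0333 [-0.422  0.215  0.387]
red [ 304   79   38   60 2098] [322.582 108.16 ] ((322.5710754394531, 108.69841766357422), (59.27425765991211, 36.16884994506836), 88.72696685791016)
[[104.11  -12.301]
 [104.586  10.083]
 [ 69.033  11.44 ]
 [ 68.514 -11.999]] [[425.765 -21.56 ]
 [447.483 -16.12 ]
 [456.709 -50.481]
 [433.971 -56.197]]
yel [ 298  159   52  194 6282] [324.169 239.773]
yel [230 360  19  74 720] [236.883 397.024]
yel [399 360  19  74 714] [410.105 397.097]
yel [ 155  414  401   66 9616] [365.573 464.245]
[[136  81  92  94  95  96  98]
 [137  80  93  95  96  97  98]
 [137  80  95  96  97  98 100]
 [139  81  95  96  98  99 101]
 [136  77  96  98  99 101 102]
 [ 90  78  97  99 100 101 103]
 [ 93  79  98 100 102 103 104]
 [116  87  73  71  67  66  61]
 [126 124 114 149 192 165 126]
 [216 216 2
[... 436 characters left out ...]
  91  90  91  92]
 [ 57  57  90  91  92  92  93]
 [ 25  23  91  91  92  92  93]
 [ 55  55  91  91  92  91  93]
 [ 56  56  90  91  91  90  91]
 [ 19  19  92  93  91  90  92]
 [ 22  22  91  93  92  93  91]
 [ 24  23  92  93  92  93  93]
 [ 22  23  92  91  92  91  91]
 [ 61  61  91  91  90  92  90]
 [ 61  68  90  90  91  93  91]
 [ 61  56  91  91  92  91  91]
 [ 60  56  90  92  91  92  91]
 [ 74  60  91  92  91  91  92]
 [ 64  64  90  93  90  92  90]
 [ 65  65  89  90  91  93  93]
 [ 71  72  90  91  92  91  93]
 [115 115  91  91  91  92  91]
 [107 107 113 134 135 135 135]
 [ 57  55 133 134 135 135 135]
 [ 58  55 134 133 134 133 134]
 [ 59  62 133 133 134 134 134]
 [ 59  60 132 133 135 134 134]]
```

```bash
python3 -m pendant '{"grip":[-0.2,-0.2,-0.2],"linear":[[0,0,-30],[0,0,0],[0,0,0]],"angular":[[0,0,0],[0,0,0],[0,0,0]]}'
python3 -c "
from workcell import ctrl
print(ctrl.close_job())"
```

```text
t: 38.33
ee_pos: [462.3, -120.0, 235.3]
orientation: [1.955, 2.456, 0.002]
ft_force: [-0.9, 0.1, 0.3]
width: 35.0
grasp_force: 0.0
the job is handed in; nothing more can be done
None
```

Job handed in at about 38 s: black, blue and green frames set in slots 3, 2 and 1, bar pushed to its stop, and pin pushed in until it met the plate (18 N) and released; no verdict came back, and I viewed 16 pictures, over the limit of 14.

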